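Load the bead feeder and lock its lever

TASK

The bench feeder is empty: take the slim bead cartridge out of the leaning caddy and let it go upright, nose down, low over the feeder's funnel, not from high above, so that it drops to the bottom of the well. Then press the thumb button in the lever's grip and, keeping it pressed, swing the lever all the way down, so that the cartridge is locked in, and let the button spring back. Leave the wide spare cartridge in its slot and do not disturb the glass jar.

Things in the scene. Friction and masses are not known exactly. Their poses are not given: they have to be found in the camera images.
- slim_center (a point): Centre of the slim cartridge to load: clear rectangular stick filled with silver beads, white caps, 28 x 28 x 110 mm, about 90 g (varies), with a stepped-in nose (18 x 18 mm, 14 mm long). Its z axis runs along it from nose to tail. It starts leaning in a slot of the caddy, nose down, 40 degrees from vertical, tail towards the robot, y axis level across the slot.
- wide_center (a point): Centre of the wide spare cartridge, same looks but 44 mm wide (y) x 28 x 85 mm long (z, nose to tail); it leans in the caddy's other slot and stays there. It does not fit the well.
- caddy: Fixed plywood caddy, foot 150 x 170 mm, origin at its underside's centre; two slots at y = +46 and -46 mm lean towards its -x side. Which cartridge is in which slot varies. A slot's sloping floor is 70 mm long with side rails 50 mm long, 22 mm high, 48 mm apart inside; the slim cartridge's top 40 mm stands free all round.
- feeder: Fixed bench feeder: grey base plate 110 x 180 mm, 10 mm thick, an upright aluminium tube with a funnel on top, and a lever on its +y side that swings in the frame's y-z plane. Origin on the table on the axis of the well; z up.
- funnel_mouth (a point): Centre of the funnel's open top, 155 mm above the table: 104 mm inside diameter (112 outside), narrowing over 50 mm of height to the well. Polished and slippery inside, like the well.
- well_floor (a point): Centre of the well's floor, 10 mm above the table. The well is round, 44 mm inside diameter and 95 mm deep from the funnel's throat; the slim cartridge home in it stands with its tail 15 mm above the throat, inside the funnel, its centre 55 mm above this point.
- lever_pivot (a point): Hinge of the lever, 62 mm along +y of the feeder's frame from the well's axis, 90 mm above the table; the lever reaches out from here along the feeder's +y, its grip (black, 30 mm wide, 24 mm thick) from 75 to 180 mm from the hinge.
- lever (a joint): Angle of the lever, rad: 0 is raised (0.42 rad above level), 0.70 fully down on its stop (0.28 below level). Starts at 0 to 0.06. A ratchet stops it at about 0.1, and again at about 0.37, unless the button is nearly fully in; do not force it. Stiff friction, about 9 N at the button; it stays where it is left.
- button_top (a point): Centre of the top face of the thumb button, a grey pad 24 mm across by 36 mm along the grip, in the upper side of the grip 135 mm from the hinge; its top stands 9 mm above the grip and 21 mm above the lever's centre line. z points out of the button; it is pressed the other way.
- lever_button (a joint): Travel of the button in m: 0 is out, 0.007 is fully in; it springs back, 2.5 N to start and 5.2 N fully in. More than 0.0055 frees the ratchet.
- jar_center (a point): Middle of a small glass jar with a metal lid, 44 mm diameter, 70 mm high, standing loose beyond the feeder and caddy; to be left alone.
There are look-alikes about, which are no part of the job. What is shaped like the part that bears slim_center but orange or yellow is not meant.

How it is judged:
By the outcome, as a careful person would: the job done as asked, in the order asked, and still so for the second after the job is handed in, with the robot touching nothing.
It also fails if it takes over 51 s, if anything falls off the work surface, if the arm or the gripper's body presses on something with over 40 N, if the wrist force passes 120 N, or if a joint passes its speed limit or range.

ROBOT

A 7-joint arm with a two-finger parallel gripper is mounted at the origin on the work surface. World frame = base frame: x ahead of the robot, y to its left, z up, the work surface at z = 0. Lengths are in m, angles in rad, forces in N, time in s.
With the tool pointing down it reaches from about 0.425 to 0.8 m from the base axis. Payload 8.3 kg.
Tool frame: the origin (TCP) lies between the finger pads; the fingertips stand 14 mm ahead of it and the grasp point (between the pads) lies 5 mm behind it; x points along the fingers, z is the direction in which the jaws open and shut, and the axes are right-handed (so a half turn about x gives the same grasp; the last joint's range is limited). The gripper opens to 85 mm and grips with 20 to 120 N. Pads are 22 mm wide; open, the fingers measure 114 mm over their backs; the gripper's body (76 mm by 85 mm) begins 54 mm behind the grasp point. The pads swing forward as they close: fully open they stand 13 mm farther back than shut.
Start: joints at [1.129, 0.383, 0.016, 1.37, -0.006, 1.388, -0.046], TCP at [0.231, -0.581, 0.245] pointing down, gripper open.
Joint ranges: [-2.95, 2.95], [-0.25, 2.06], [-1.52, 1.56], [0.18, 2.33], [-1.44, 4.58], [0.02, 2.06], [-3.01, 3.01]. Speed limits (rad/s): [2.39, 2.39, 3.01, 3.01, 3.14, 3.14, 3.14].

INTERFACE

Orientations are given as a rotation vector (axis times angle).
In Python, from cell import env, viewer gives the robot as it stands.
- The arm moves only by the tool drive_tool, never from a script. Its argument "targets" is a list that holds one entry, the list of rows, each a list of 4 numbers: the shift along the tool's x, y, z in m, then the turn about the tool's x in rad. A call has exactly 5 rows; each row shifts and turns the commanded pose from where the row before left it, along the tool's axes as they then stand; what a row does not reach is not made up. A row lasts 1/12 s, in which the tool goes at most 41.7 mm and 7.16 degrees, less where a joint would pass 70% of its speed; a pose out of reach is approached as far as the arm can. A call is refused whole if a number of a shift passes 0.0417 or a number of a turn 0.125, either way. A call with a gripper value outside its range is refused whole. "jaw" is the opening, from -1 (shut) to 1 (fully open), so that 0 is half open, set as the call begins (left out, the last holds). The fingers move at their own pace and stop on an object; the grip force is fixed at half the most. Time passes only in rows, so rows that do not move let the fingers close, or fill a call up. It gives the time, the measured TCP pose, the force and the opening at its end, in the units of the state.
- env.observe(): the state, without advancing time (a new reading comes with each control period).
- viewer.read_camera(name): name is "scene" or "side" or "wrist"; returns a dict with "pixels" (384x512x3 uint8, red, green, blue), "fx", "fy", "cx", "cy" (pixels), "dist" ([k1, k2, p1, p2, k3] as OpenCV has them; the pictures are not rectified), "cam_to_world" (4x4, takes a point from camera to world coordinates). Camera axes: x right, y up, looking along -z (the intrinsics and any distortion apply to the point x, -y, -z); pixel columns grow to the right and rows downward; lengths in m; the calibration is good to about 2 mm. A picture is of the moment at which its call begins. There is no depth.
- env.job_done(): hands the job in, once; it reports no verdict.
The state is a dict: "time": time; "qpos": joint angles; "qd": joint speeds; "joint_torque": joint torques, N m; "position": TCP position; "tcp_rot": TCP orientation; "ft_force": force on the tool from outside, world axes, zero at the start; "wrist_torque": the same for the moment, N m; "grip_width": finger opening in m.
Only numpy, scipy, OpenCV 4.12 (cv2) and the standard library are available. Lean on these libraries where they do the work, as an engineer would, in place of code of your own. Each camera call takes 0.05 s, during which the arm holds its last target.

## Working session

There is one attempt and no reset: what is moved stays moved. The work goes in short steps, Python scripts to look and compute and a tool call to move; the robot and the scene stay as the last step left them, time stands still between calls to the robot, and variables do not carry over. Pictures are saved under pics/ and viewed, and the job is handed in when it is done.

Besides the shell and the picture viewer there is one more tool, called after ">>>" in YAML: its name, and indented under it one key for each argument. drive_tool: Moves the arm, as the interface text tells. Its arguments: {"type":"object","properties":{"targets":{"type":"array","items":{"type":"array","items":{"type":"array","items":{"type":"number"}}}},"jaw":{"type":"number"}},"required":["targets"]}

```bash
ls; mkdir -p pics; cat > h.py <<'E'
import numpy as np,cv2,pickle
from cell import env,viewer
from scipy.spatial.transform import Rotation as R
def snap(n,f):
    c=viewer.read_camera(n); pickle.dump(c,open(f'pics/{f}.pkl','wb'))
    cv2.imwrite(f'pics/{f}.png',c['pixels'][:,:,::-1]); return c
E
python3 - <<'E'
from h import *
for n in ['scene','side','wrist']:
    c=snap(n,n+'0'); print(n,c['fx'],c['fy'],c['cx'],c['cy'],c['dist'],np.round(c['cam_to_world'],4).tolist())
print(env.observe())
E
```

```text
pics
scene 433.45252291319815 433.45252291319815 250.7894257969625 191.15378715081897 [-0.13439263  0.          0.          0.          0.        ] [[-0.1407, -0.7846, 0.6039, 1.3622], [0.99, -0.104, 0.0956, 0.0077], [-0.0122, 0.6113, 0.7913, 1.0457], [0.0, 0.0, 0.0, 1.0]]
side 420.0905419467594 420.0905419467594 265.1687954667907 193.02792022140542 [-0.03170698  0.          0.          0.          0.        ] [[-0.9903, 0.0985, -0.0982, 0.4921], [-0.1388, -0.7449, 0.6525, 0.6445], [-0.0088, 0.6598, 0.7514, 1.0211], [0.0, 0.0, 0.0, 1.0]]
wrist 299.2019834732055 299.2019834732055 253.92006223654067 193.37624840711845 [-0.00745308  0.          0.          0.          0.        ] [[0.3702, 0.8795, 0.299, 0.3091], [-0.9289, 0.3513, 0.1169, -0.5504], [-0.0022, -0.3211, 0.9471, 0.3728], [0.0, 0.0, 0.0, 1.0]]
{'time': 0.15, 'qpos': array([ 1.12911502,  0.38403042,  0.01639663,  1.37088647, -0.00631129,
        1.38819091, -0.04650365]), 'qd': array([-0.00138688, -0.00246641,  0.00021711, -0.00304166, -0.00202706,
        0.00028555, -0.00031847]), 'joint_torque': array([ 2.33934989e-03, -6.28160763e+01,  8.45806338e-01, -3.72171450e+01,
        1.67431135e-02,  1.08952649e-02,  3.27636474e-05]), 'position': array([ 0.23101735, -0.58035482,  0.24452973]), 'tcp_rot': array([ 0.92662243,  1.36617854, -0.92527357]), 'ft_force': array([ 0.33995115, -0.29861984,  0.36006178]), 'wrist_torque': array([0.03330889, 0.04154052, 0.00715129]), 'grip_width': 0.08523893568753493}
```

View pics/scene0.png

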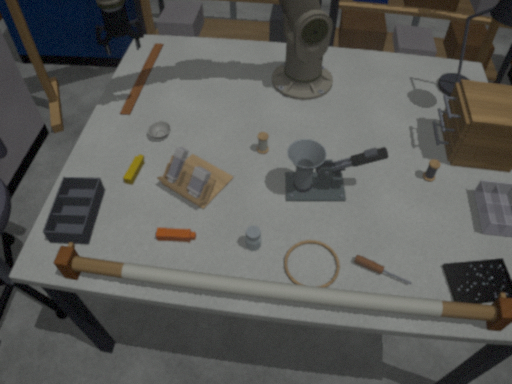

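View pics/side0.png

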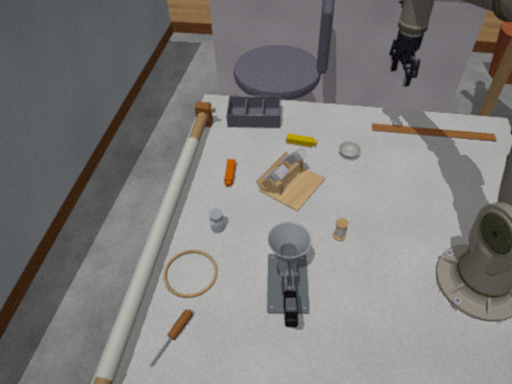

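View pics/wrist0.png

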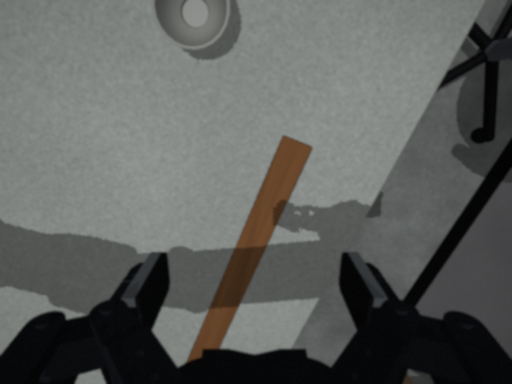

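Both views show the caddy (scene 195,180; side 290,180), the feeder (scene 315,170; side 290,265) and the jar (scene 253,237; side 217,220). I'll enlarge these areas next.

```bash
python3 - <<'E'
import cv2,numpy as np
s=cv2.imread('pics/scene0.png');d=cv2.imread('pics/side0.png')
def cr(im,x,y,w,h,k):
    o=cv2.resize(im[y:y+h,x:x+w],None,fx=k,fy=k,interpolation=cv2.INTER_CUBIC)
    for i in range(0,w,10): cv2.putText(o,str(x+i),(i*k,8),0,.3,(0,0,255),1); cv2.line(o,(i*k,10),(i*k,14),(0,0,255),1)
    for i in range(0,h,10): cv2.putText(o,str(y+i),(0,i*k+4),0,.3,(0,0,255),1)
    return o
cv2.imwrite('pics/c1.png',cr(s,145,135,100,75,8))
cv2.imwrite('pics/c2.png',cr(s,270,130,130,80,6))
cv2.imwrite('pics/c3.png',cr(d,245,135,90,75,8))
cv2.imwrite('pics/c4.png',cr(d,250,215,80,120,5))
E
```

```text
(no output)
```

View pics/c1.png

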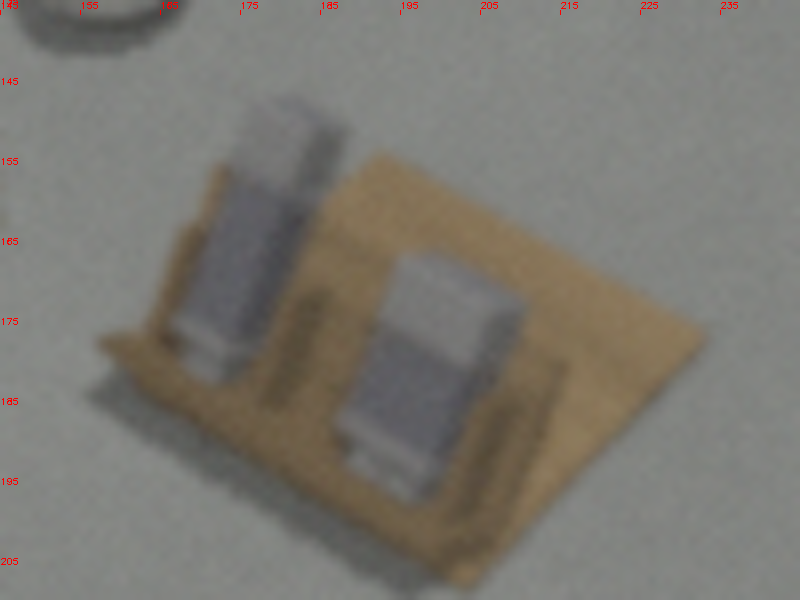

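View pics/c2.png

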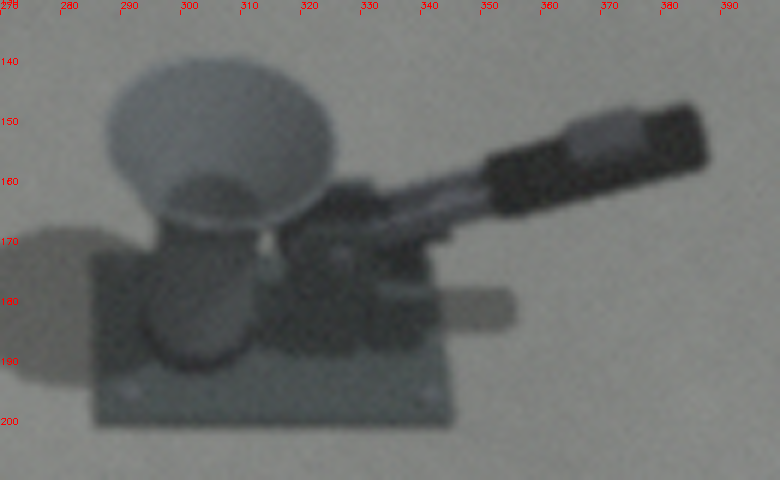

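View pics/c3.png

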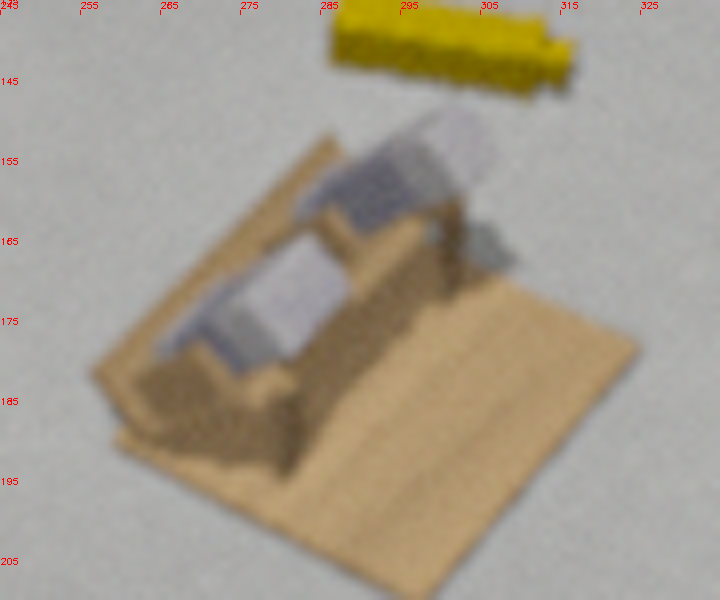

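View pics/c4.png

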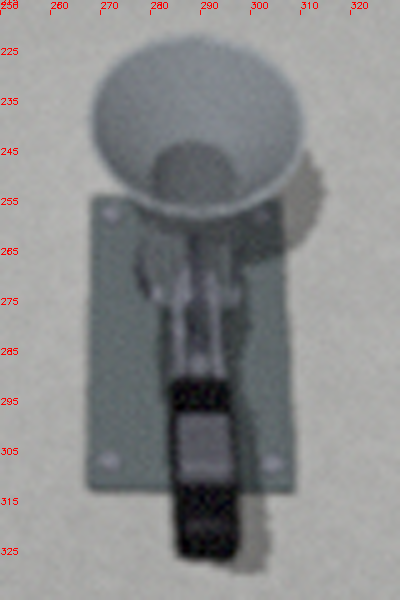

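Naming candidates: the clear bead sticks are at scene (177,165), narrow and long, and (203,180), wide and short. The coloured look-alikes are yellow at (134,169) and orange at (175,235). The slim one is at (177,165): the crop shows it is clear, with beads and white caps, and narrower and longer than its neighbour. Next I'll fit the poses.

```bash
cat >> h.py <<'E'
def proj(c,P):
    P=np.atleast_2d(P); T=np.array(c['cam_to_world']); Q=(P-T[:3,3])@T[:3,:3]; Q=Q*[1,-1,-1]
    K=np.array([[c['fx'],0,c['cx']],[0,c['fy'],c['cy']],[0,0,1.]])
    return cv2.projectPoints(Q,np.zeros(3),np.zeros(3),K,np.array(c['dist'],float))[0][:,0]
def ray(c,uv):
    K=np.array([[c['fx'],0,c['cx']],[0,c['fy'],c['cy']],[0,0,1.]])
    p=cv2.undistortPoints(np.array([[uv]],float),K,np.array(c['dist'],float))[0,0]
    T=np.array(c['cam_to_world']); d=T[:3,:3]@np.array([p[0],-p[1],-1]); return T[:3,3],d/np.linalg.norm(d)
def atz(c,uv,z):
    o,d=ray(c,uv); return o+d*(z-o[2])/d[2]
def tri(a,ua,b,ub):
    A=[];B=[]
    for c,u in((a,ua),(b,ub)):
        o,d=ray(c,u);M=np.eye(3)-np.outer(d,d);A.append(M);B.append(M@o)
    p=np.linalg.solve(sum(A),sum(B)); return p
def load(f): return pickle.load(open(f'pics/{f}.pkl','rb'))
def frame(x,y,yaw):
    return R.from_euler('z',yaw).as_matrix(),np.array([x,y,0])
E
cat > fit1.py <<'E'
from h import *
from scipy.optimize import least_squares
s=load('scene0');d=load('side0')
# funnel rim extremes
def ell(c,pts):
    pass
# feeder base corners
S=lambda l,x0,y0,k:[(x0+a/k-.4,y0+b/k-.4) for a,b in l]
bs=S([(93,427),(455,427)],270,130,6)
bd=S([(92,195),(85,490),(296,492)],250,215,5)
for u in bs: print('scene base',atz(s,u,.010 if 0 else 0.010).round(4))
for u in bd: print('side base',atz(d,u,.01).round(4))
fs=S([(105,140),(335,145),(220,56),(210,228)],270,130,6)
fd=S([(90,122),(303,125),(197,35),(195,217)],250,215,5)
print('rim scene',[atz(s,u,.155).round(4).tolist() for u in fs],np.mean([atz(s,u,.155) for u in fs],0))
print('rim side',[atz(d,u,.155).round(4).tolist() for u in fd],np.mean([atz(d,u,.155) for u in fd],0))
cs=S([(705,335),(385,150),(470,590)],145,135,8); cd=S([(640,348),(425,600),(115,440)],245,135,8)
for u in cs: print('caddy scene',atz(s,u,.01).round(4))
for u in cd: print('caddy side',atz(d,u,.01).round(4))
bts=S([(608,135)],270,130,6)[0];btd=S([(204,445)],250,215,5)[0]
print('button',tri(s,bts,d,btd))
print('jar',atz(s,(253,237),.035),atz(d,(217,220),.035))
E
python3 fit1.py
```

```text
scene base [ 0.5941 -0.0114  0.01  ]
scene base [0.5705 0.1671 0.01  ]
side base [ 0.5844 -0.0076  0.01  ]
side base [0.5638 0.1706 0.01  ]
side base [0.4564 0.1572 0.01  ]
rim scene [[0.5358, -0.0184, 0.155], [0.5246, 0.088, 0.155], [0.474, 0.0313, 0.155], [0.5833, 0.0335, 0.155]] [0.52940439 0.03358457 0.155     ]
rim side [[0.5779, 0.0432, 0.155], [0.4722, 0.031, 0.155], [0.5304, -0.0183, 0.155], [0.5201, 0.0918, 0.155]] [0.5251644 0.0369175 0.155    ]
caddy scene [ 0.5221 -0.1811  0.01  ]
caddy scene [ 0.4426 -0.3268  0.01  ]
caddy scene [ 0.6533 -0.2467  0.01  ]
caddy side [ 0.4387 -0.3244  0.01  ]
caddy side [ 0.5148 -0.1793  0.01  ]
caddy side [ 0.6461 -0.2456  0.01  ]
button [0.50440408 0.21377247 0.16008188]
jar [ 0.74649592 -0.08617356  0.035     ] [ 0.74765673 -0.08788191  0.035     ]
```

```bash
cat >> h.py <<'E'
def st():
    o=env.observe(); M=R.from_rotvec(o['tcp_rot']).as_matrix()
    return o['position'],M,o
def togo(p,zheading=None):
    x,M,o=st(); sh=M.T@(np.array(p)-x)
    print('t',o['time'],'pos',x.round(4),'w',round(o['grip_width'],4),'f',o['ft_force'].round(1),'q7',o['qpos'][6].round(3))
    print('tool axes (cols)\n',M.round(3)); print('tool shift',sh.round(4))
    if zheading is not None:
        v=M.T@np.array([np.cos(zheading),np.sin(zheading),0]); print('turn about x',np.arctan2(-v[1],v[2]),'or other',np.arctan2(v[1],-v[2]))
E
cat > wf.py <<'E'
from h import *
def slimpts(c,yaw,tilt=np.deg2rad(40),w=.028,L=.110,y=.028):
    z=R.from_euler('z',yaw).as_matrix()
    Z=z@np.array([-np.sin(tilt),0,np.cos(tilt)]);X=z@np.array([np.cos(tilt),0,np.sin(tilt)]);Y=np.cross(Z,X)
    return np.array([c+X*a*w/2+Y*b*y/2+Z*e for a in(-1,1) for b in(-1,1) for e in(-L/2+.014,L/2)])
E=[(0,1),(2,3),(4,5),(6,7),(0,2),(1,3),(4,6),(5,7),(0,4),(1,5),(2,6),(3,7)]
def overlay(cam,P,out,box,k,col=(0,0,255),P2=None):
    im=cam['pixels'][:,:,::-1]; x,y,w,h=box
    o=cv2.resize(im[y:y+h,x:x+w],None,fx=k,fy=k,interpolation=cv2.INTER_CUBIC)
    for Q,cl in((P,(0,0,255)),(P2,(0,255,0))):
        if Q is None: continue
        u=(proj(cam,Q)-[x,y]+.5)*k
        for a,b in E: cv2.line(o,tuple(int(v) for v in u[a]),tuple(int(v) for v in u[b]),cl,1)
    cv2.imwrite(f'pics/{out}.png',o)
E
python3 - <<'E'
from wf import *
s=load('scene0');d=load('side0')
# triangulate slim tail cap centre guess: tail face centre
S=lambda a,b,x0,y0,k:(x0+a/k-.4,y0+b/k-.4)
print('tail', tri(s,S(292,112,145,135,8),d,S(465,145,245,135,8)))
print('nose-ish',tri(s,S(212,335,145,135,8),d,S(305,205,245,135,8)))
togo([.52,-.33,.3],np.arctan2(.887,.462))
E
```

```text
tail [ 0.51676353 -0.33296041  0.10840736]
nose-ish [ 0.58024664 -0.3555941   0.04800905]
t 0.15 pos [ 0.231  -0.5804  0.2445] w 0.0852 f [ 0.3 -0.3  0.4] q7 -0.047
tool axes (cols)
 [[-0.001  0.929  0.37 ]
 [ 0.001  0.37  -0.929]
 [-1.    -0.    -0.001]]
tool shift [-0.0553  0.3611 -0.1258]
turn about x -2.282578627903594 or other 0.8590140256861992
```

```bash
cat >> h.py <<'E'
def plan(p,turn=0,n=5,rows=None):
    x,M,o=st(); p=np.array(p)
    P=[]; 
    for i in range(n):
        sh=M.T@((p-x)/(n)) ; P.append([round(v,4) for v in sh]+[round(turn/n,4)]); M=M@R.from_rotvec([turn/n,0,0]).as_matrix()
    for i in range(0,n,5): print(P[i:i+5])
E
python3 -c "
from h import *
plan([.505,-.325,.30],.859,15)"
```

```text
[[np.float64(-0.0037), np.float64(0.0233), np.float64(-0.0091), 0.0573], [np.float64(-0.0037), np.float64(0.0227), np.float64(-0.0104), 0.0573], [np.float64(-0.0037), np.float64(0.0221), np.float64(-0.0117), 0.0573], [np.float64(-0.0037), np.float64(0.0214), np.float64(-0.0129), 0.0573], [np.float64(-0.0037), np.float64(0.0206), np.float64(-0.0141), 0.0573]]
[[np.float64(-0.0037), np.float64(0.0198), np.float64(-0.0153), 0.0573], [np.float64(-0.0037), np.float64(0.0189), np.float64(-0.0164), 0.0573], [np.float64(-0.0037), np.float64(0.0179), np.float64(-0.0174), 0.0573], [np.float64(-0.0037), np.float64(0.0169), np.float64(-0.0184), 0.0573], [np.float64(-0.0037), np.float64(0.0158), np.float64(-0.0194), 0.0573]]
[[np.float64(-0.0037), np.float64(0.0146), np.float64(-0.0202), 0.0573], [np.float64(-0.0037), np.float64(0.0135), np.float64(-0.021), 0.0573], [np.float64(-0.0037), np.float64(0.0122), np.float64(-0.0218), 0.0573], [np.float64(-0.0037), np.float64(0.011), np.float64(-0.0224), 0.0573], [np.float64(-0.0037), np.float64(0.0097), np.float64(-0.023), 0.0573]]
```

>>> drive_tool:
  targets:
    - [[-0.004,0.023,-0.009,0.057],[-0.004,0.023,-0.01,0.057],[-0.004,0.022,-0.012,0.057],[-0.004,0.021,-0.013,0.057],[-0.004,0.021,-0.014,0.057]]

```text
time: 0.57
position: [0.323, -0.4946, 0.2652]
tcp_rot: [1.142, 1.251, -1.142]
ft_force: [0.8, -1.2, 0.2]
grip_width: 0.0854
```

>>> drive_tool:
  targets:
    - [[-0.004,0.02,-0.015,0.057],[-0.004,0.019,-0.016,0.057],[-0.004,0.018,-0.017,0.057],[-0.004,0.017,-0.018,0.057],[-0.004,0.016,-0.019,0.057]]

```text
time: 0.98
position: [0.4151, -0.4112, 0.2852]
tcp_rot: [1.351, 1.112, -1.351]
ft_force: [-0.3, 0.3, 0.8]
grip_width: 0.0855
```

>>> drive_tool:
  targets:
    - [[-0.004,0.015,-0.02,0.057],[-0.004,0.014,-0.021,0.057],[-0.003,0.012,-0.022,0.057],[-0.003,0.011,-0.022,0.057],[-0.003,0.01,-0.023,0.057]]

```text
time: 1.4
position: [0.5069, -0.3266, 0.3022]
tcp_rot: [1.553, 0.944, -1.553]
ft_force: [0.9, -0.5, -0.5]
grip_width: 0.0855
```

>>> drive_tool:
  targets:
    - [[0,0,0,0],[0,0,0,0],[0,0,0,0],[0,0,0,0],[0,0,0,0]]

```text
time: 1.82
position: [0.5053, -0.3287, 0.3022]
tcp_rot: [1.552, 0.944, -1.552]
ft_force: [0.5, 0.1, 0.6]
grip_width: 0.0854
```

```bash
python3 - <<'E'
from wf import *
c=snap('wrist','wrist1')
togo([.505,-.325,.3],np.arctan2(.887,.462))
cv2.imwrite('pics/w1.png',cv2.resize(c['pixels'][:,:,::-1],None,fx=1.5,fy=1.5))
E
```

```text
t 1.8667 pos [ 0.5055 -0.3285  0.3022] w 0.0855 f [ 0.2 -0.   0.5] q7 -1.539
tool axes (cols)
 [[-0.     0.888 -0.46 ]
 [-0.    -0.46  -0.888]
 [-1.    -0.     0.   ]]
tool shift [ 0.0022 -0.002  -0.0029]
turn about x -3.1392947980070183 or other 0.002297855582774869
```

View pics/w1.png

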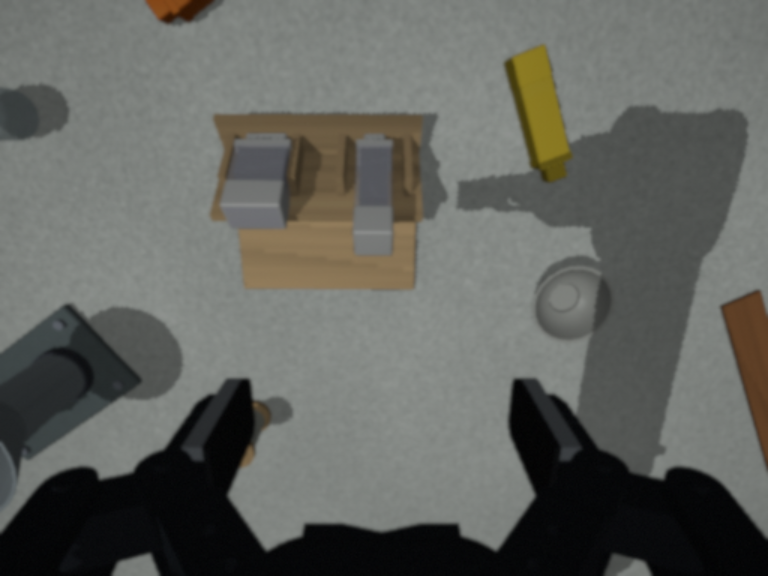

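The wrist view shows the slim stick at (373,195) in the enlarged picture, with its tail face edges at rows 235 and 254. The wide one is at (258,180), and the image is square with the caddy.

```bash
cat > fit2.py <<'E'
from wf import *
from scipy.optimize import least_squares
w=load('wrist1');s=load('scene0');d=load('side0')
# index: a(-,+ X front) b(-,+ Y) e(nose,tail): idx=4a+2b+e ; +Y = image left in wrist
obs=[(w,7,(356/1.5,234/1.5)),(w,5,(391.5/1.5,234/1.5)),(w,3,(354/1.5,254/1.5)),(w,1,(393/1.5,254/1.5)),
 (w,6,(357/1.5,142/1.5)),(w,4,(392/1.5,142/1.5))]
f=lambda p:np.concatenate([proj(c,slimpts(p[:3],p[3])[i])[0]-u for c,i,u in obs])
r=least_squares(f,[.53,-.34,.07,-.48]); print(r.x,r.fun.round(1))
P=slimpts(r.x[:3],r.x[3])
overlay(w,P,'o1',(210,70,80,110),6); overlay(s,P,'o2',(145,135,100,75),8); overlay(d,P,'o3',(245,135,90,75),8)
o=np.hstack([cv2.resize(cv2.imread(f'pics/o{i}.png'),(400,400)) for i in(2,3)]);cv2.imwrite('pics/o23.png',o)
np.save('slim.npy',r.x)
E
python3 fit2.py
```

```text
[ 0.54629333 -0.34367659  0.05764677 -0.47985625] [-1.3 -0.9  0.8 -0.9  1.2  0.8 -0.8  0.8  0.6  0.1 -0.5  0.2]
```

View pics/o1.png

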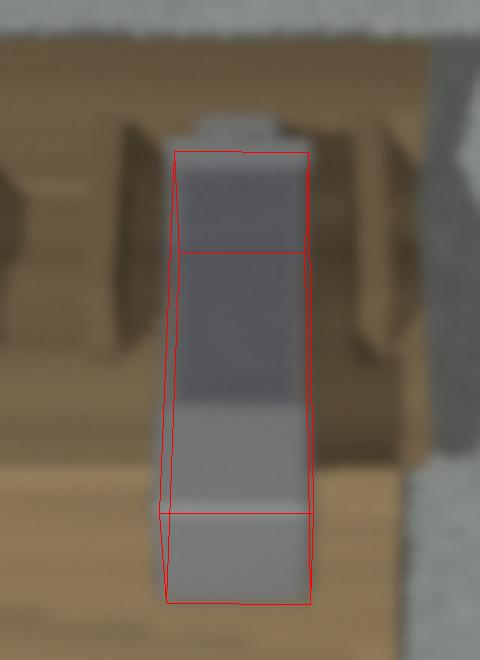

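View pics/o23.png

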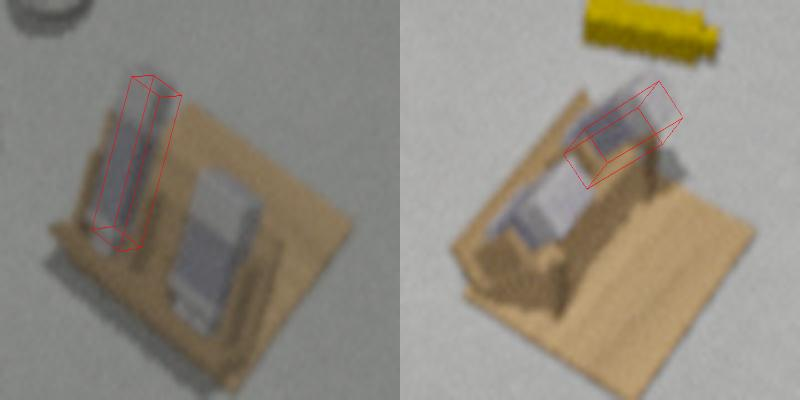

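```bash
python3 - <<'E'
s=open('fit2.py').read()
import re
a=s.index('obs=[');b=s.index('f=lambda')
new='''W=lambda a,b:(210+a/6-.5,70+b/6-.5)
S=lambda a,b:(145+a/8-.5,135+b/8-.5)
obs=[(w,7,W(157,513)),(w,5,W(315,513)),(w,3,W(160,602)),(w,1,W(313,602)),(w,6,W(163,140)),(w,4,W(313,140)),
(s,5,S(233,108)),(s,7,S(313,130)),(s,1,S(270,92)),(s,3,S(350,125)),(s,4,S(172,320)),(s,6,S(248,345))]
'''
s=s[:a]+new+s[b:]
s=s.replace("(400,400)) for","(400,400),interpolation=cv2.INTER_CUBIC) for")
open('fit2.py','w').write(s)
E
python3 fit2.py
```

```text
[ 0.54922206 -0.34500945  0.07159273 -0.46417225] [-0.2 -0.1  0.3 -0.4  0.9  0.8  0.3  0.5  0.7 -0.5 -1.1 -0.9  2.3 -1.8
 -0.5 -0.7  3.2  0.1  0.3 -0.3  0.1  1.  -2.4  1.9]
```

View pics/o1.png

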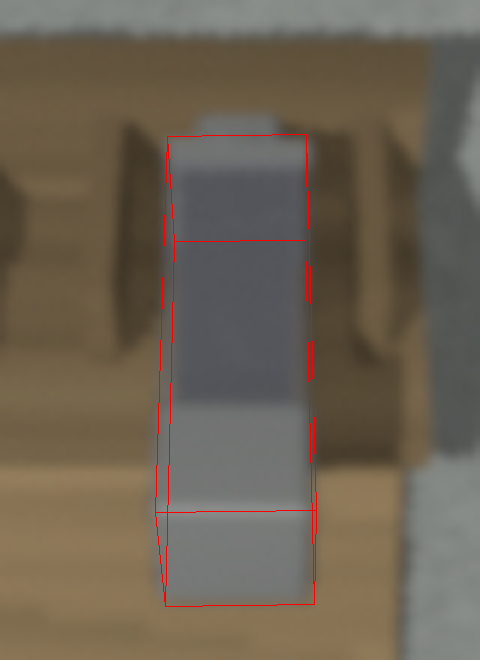

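View pics/o23.png

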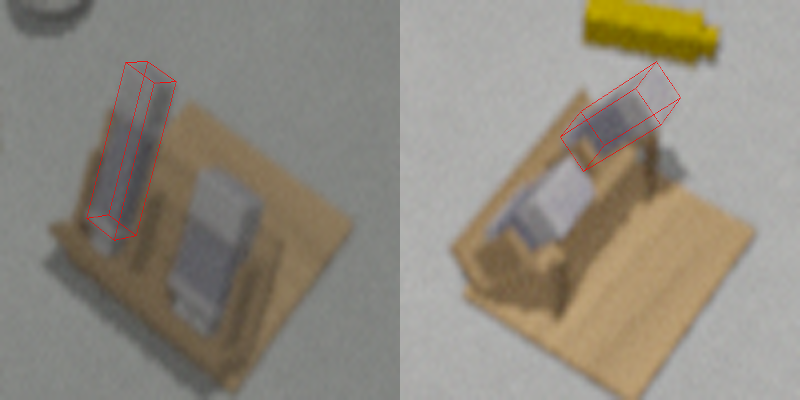

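```bash
python3 -c "
from h import *
togo([.530,-.3355,.094],np.arctan2(.887,.462))"
```

```text
t 1.8667 pos [ 0.5055 -0.3285  0.3022] w 0.0855 f [ 0.2 -0.   0.5] q7 -1.539
tool axes (cols)
 [[-0.     0.888 -0.46 ]
 [-0.    -0.46  -0.888]
 [-1.    -0.     0.   ]]
tool shift [ 0.2082  0.025  -0.0051]
turn about x -3.1392947980070183 or other 0.002297855582774869
```

>>> drive_tool:
  targets:
    - [[0.02,0.005,-0.001,0],[0.028,0.005,-0.001,0],[0.028,0.005,-0.001,0],[0.028,0.005,-0.001,0],[0.024,0.005,-0.001,0]]

```text
time: 2.28
position: [0.53, -0.335, 0.1724]
tcp_rot: [1.551, 0.945, -1.552]
ft_force: [1.1, 0.5, 0.9]
grip_width: 0.0857
```

>>> drive_tool:
  targets:
    - [[0.018,0,0,0],[0.015,0,0,0],[0.01,0,0,0],[0,0,0,0],[0,0,0,0]]

```text
time: 2.7
position: [0.5305, -0.3349, 0.1314]
tcp_rot: [1.551, 0.945, -1.551]
ft_force: [-0.0, -0.2, -0.1]
grip_width: 0.0853
```

```bash
python3 - <<'E'
from wf import *
c=snap('wrist','wrist2'); snap('side','side2')
togo([.530,-.3355,.094])
cv2.imwrite('pics/w2.png',cv2.resize(c['pixels'][:,:,::-1],None,fx=1.5,fy=1.5))
E
```

```text
t 2.8 pos [ 0.5314 -0.3351  0.1328] w 0.0859 f [ 0.1 -0.7  0.4] q7 -1.558
tool axes (cols)
 [[ 0.002  0.889 -0.459]
 [-0.001 -0.459 -0.889]
 [-1.     0.002  0.   ]]
tool shift [ 0.0388 -0.0011  0.001 ]
```

View pics/w2.png

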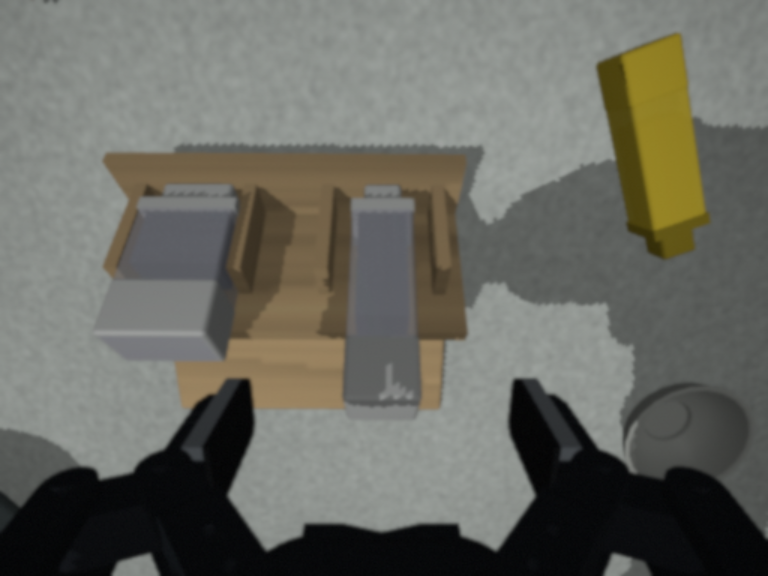

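The stick at column 381 is centred between the fingers (382). I'll check the fit against this closer view.

```bash
python3 - <<'E'
from wf import *
w=load('wrist2'); p=np.load('slim.npy')
overlay(w,slimpts(p[:3],p[3]),'o4',(200,110,110,190),4)
E
```

```text
(no output)
```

View pics/o4.png

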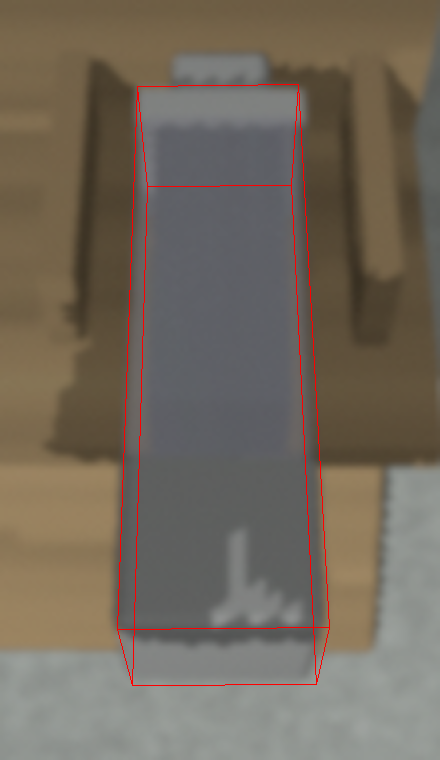

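>>> drive_tool:
  targets:
    - [[0.01,-0.001,0.001,0],[0.01,0,0,0],[0.01,0,0,0],[0.008,0,0,0],[0,0,0,0]]

```text
time: 3.22
position: [0.5281, -0.3341, 0.0904]
tcp_rot: [1.55, 0.949, -1.553]
ft_force: [-0.6, -1.2, -0.8]
grip_width: 0.0854
```

>>> drive_tool:
  targets:
    - [[0,0,0,0],[0,0,0,0],[0,0,0,0],[0,0,0,0],[0,0,0,0]]
  jaw: -1

```text
time: 3.63
position: [0.5298, -0.3351, 0.094]
tcp_rot: [1.551, 0.944, -1.55]
ft_force: [-1.9, -0.1, 4.2]
grip_width: 0.0275
```

>>> drive_tool:
  targets:
    - [[0,0,0,0],[0,0,0,0],[0,0,0,0],[0,0,0,0],[0,0,0,0]]

```text
time: 4.05
position: [0.5298, -0.3351, 0.094]
tcp_rot: [1.551, 0.944, -1.55]
ft_force: [-1.3, 0.4, 5.7]
grip_width: 0.0272
```

```bash
python3 - <<'E'
from wf import *
c=snap('side','side3')
togo([.530,-.3355,.094])
cv2.imwrite('pics/s3.png',cv2.resize(c['pixels'][100:240,220:370,::-1],None,fx=5,fy=4,interpolation=cv2.INTER_CUBIC))
E
```

```text
t 4.1 pos [ 0.5298 -0.3351  0.0939] w 0.0274 f [-0.9  1.   5.2] q7 -1.559
tool axes (cols)
 [[ 0.001  0.889 -0.458]
 [-0.    -0.458 -0.889]
 [-1.     0.001 -0.   ]]
tool shift [-0.0001  0.0004  0.0002]
```

View pics/s3.png

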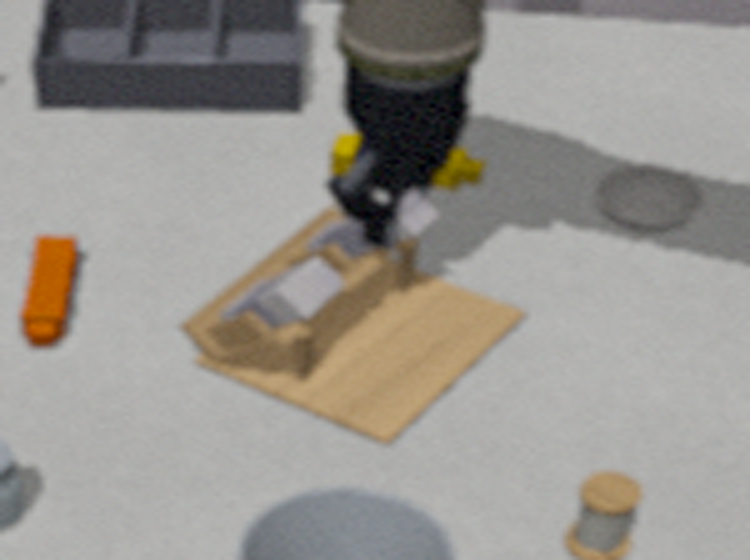

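>>> drive_tool:
  targets:
    - [[-0.001,0.0025,0,0],[-0.001,0.0025,0,0],[-0.0015,0.0025,0,0],[-0.0015,0.0025,0,0],[-0.0015,0.0025,0,0]]

```text
time: 4.52
position: [0.5375, -0.3391, 0.099]
tcp_rot: [1.549, 0.952, -1.556]
ft_force: [-13.7, 8.6, 10.1]
grip_width: 0.0271
```

```bash
python3 - <<'E'
from wf import *
c=snap('wrist','wrist4')
togo([.530,-.3355,.094])
cv2.imwrite('pics/w4.png',cv2.resize(c['pixels'][:,:,::-1],None,fx=1.5,fy=1.5))
E
```

```text
t 4.5667 pos [ 0.5381 -0.3394  0.0994] w 0.0274 f [-12.7   7.   10.2] q7 -1.559
tool axes (cols)
 [[-0.006  0.889 -0.458]
 [ 0.003 -0.458 -0.889]
 [-1.    -0.007 -0.   ]]
tool shift [ 0.0054 -0.0089  0.0003]
```

View pics/w4.png

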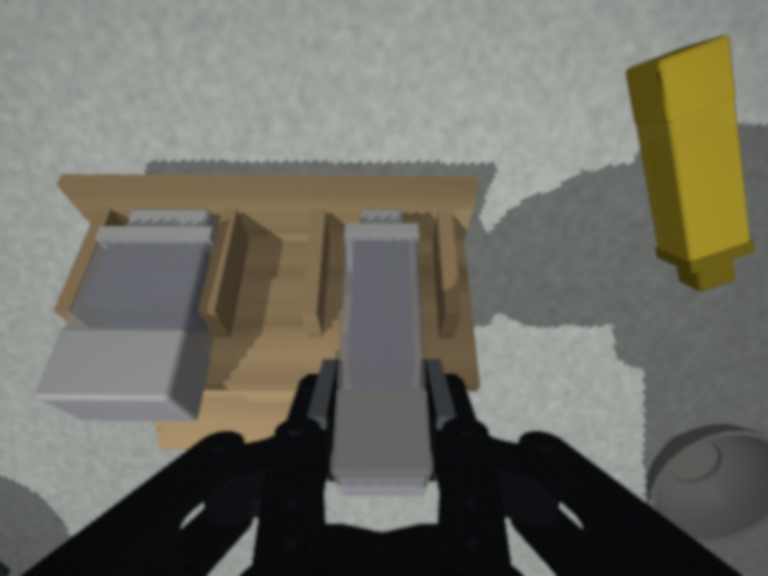

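The slim nose stays put at (381,216), level with the wide one's nose, while the tail swings. So it is pivoting in the pads, and I'll continue the arc.

>>> drive_tool:
  targets:
    - [[-0.002,0.003,0,0],[-0.0015,0.003,0,0],[-0.0015,0.003,0,0],[-0.0015,0.003,0,0],[-0.001,0.003,0,0]]

```text
time: 4.98
position: [0.5517, -0.3465, 0.1066]
tcp_rot: [1.549, 0.95, -1.555]
ft_force: [-8.9, 5.9, 7.5]
grip_width: 0.0267
```

>>> drive_tool:
  targets:
    - [[-0.001,0.003,0,0],[-0.001,0.003,0,0],[-0.001,0.003,0,0],[-0.001,0.003,0,0],[-0.001,0.003,0,0]]

```text
time: 5.4
position: [0.5654, -0.3535, 0.1113]
tcp_rot: [1.55, 0.95, -1.554]
ft_force: [-6.0, 2.9, 2.6]
grip_width: 0.027
```

```bash
python3 - <<'E'
from wf import *
c=snap('wrist','wrist5');d=snap('side','side5')
togo([.530,-.3355,.094])
a=cv2.resize(c['pixels'][:,:,::-1],(480,360));b=cv2.resize(d['pixels'][110:220,230:340,::-1],(320,360))
cv2.imwrite('pics/w5.png',np.hstack([a,b]))
E
```

```text
t 5.5 pos [ 0.5658 -0.3538  0.1115] w 0.0276 f [-6.1  3.3  3.9] q7 -1.559
tool axes (cols)
 [[-0.004  0.889 -0.458]
 [ 0.002 -0.458 -0.889]
 [-1.    -0.004 -0.   ]]
tool shift [ 0.0176 -0.0401  0.0002]
```

View pics/w5.png

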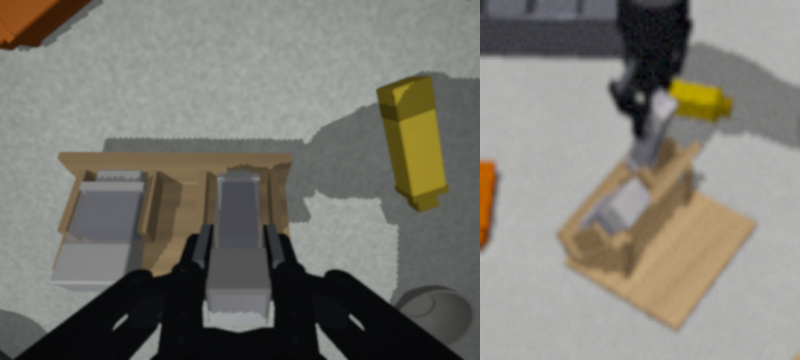

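>>> drive_tool:
  targets:
    - [[-0.001,0.003,0,0],[-0.001,0.003,0,0],[-0.0005,0.003,0,0],[-0.0005,0.003,0,0],[0,0.003,0,0]]

```text
time: 5.92
position: [0.5789, -0.3605, 0.1144]
tcp_rot: [1.55, 0.949, -1.554]
ft_force: [-7.4, 3.8, 4.9]
grip_width: 0.0273
```

>>> drive_tool:
  targets:
    - [[0,0.003,0,0],[0,0,0,0],[0,0,0,0],[0,0,0,0],[0,0,0,0]]

```text
time: 6.33
position: [0.5821, -0.3621, 0.1146]
tcp_rot: [1.55, 0.948, -1.553]
ft_force: [-4.6, 1.8, 3.5]
grip_width: 0.0275
```

```bash
python3 - <<'E'
from wf import *
c=snap('wrist','wrist6');d=snap('side','side6');e=snap('scene','scene6')
togo([.530,-.3355,.094])
a=cv2.resize(c['pixels'][:,:,::-1],(480,360));b=cv2.resize(d['pixels'][110:200,250:340,::-1],(320,360))
cv2.imwrite('pics/w6.png',np.hstack([a,b]))
cv2.imwrite('pics/s6.png',cv2.resize(e['pixels'][100:220,120:260,::-1],None,fx=5,fy=5,interpolation=cv2.INTER_CUBIC))
E
```

```text
t 6.4833 pos [ 0.5821 -0.3622  0.1146] w 0.0271 f [-4.3  3.   2.6] q7 -1.559
tool axes (cols)
 [[-0.003  0.889 -0.459]
 [ 0.002 -0.459 -0.889]
 [-1.    -0.003 -0.   ]]
tool shift [ 0.0208 -0.0584  0.0002]
```

View pics/w6.png

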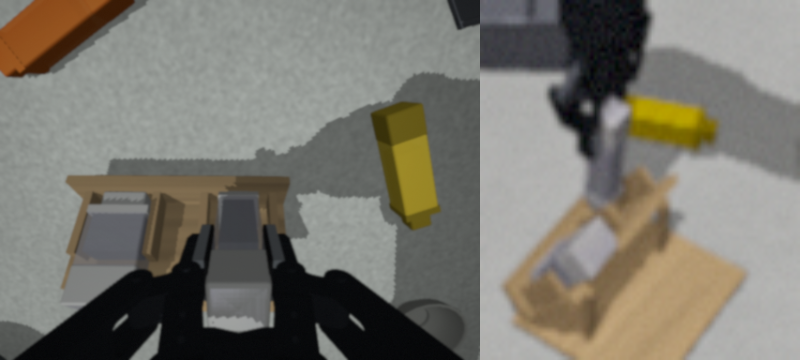

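View pics/s6.png

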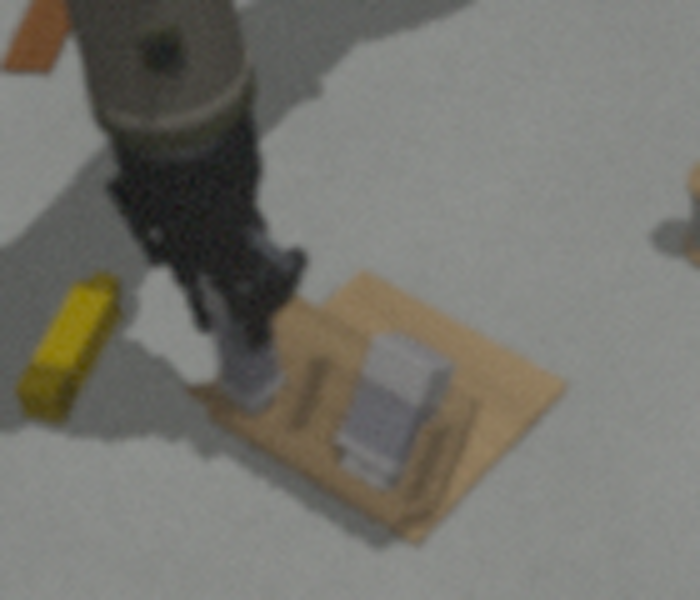

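```bash
python3 - <<'E'
from wf import *
c=load('wrist6')
x,M,o=st(); yaw=-.477
im=c['pixels'][:,:,::-1]
x0,y0,w,h,k=190,180,130,170,4
o=cv2.resize(im[y0:y0+h,x0:x0+w],None,fx=k,fy=k,interpolation=cv2.INTER_CUBIC)
g=x+[0,0,.005]
outs=[]
for t in(-5,0,8):
    t=np.deg2rad(t); Z=R.from_euler('z',yaw).as_matrix()@[-np.sin(t),0,np.cos(t)]
    P=slimpts(g-Z*.035,yaw,t); u=(proj(c,P)-[x0,y0]+.5)*k; q=o.copy()
    for a,b in E: cv2.line(q,tuple(int(v) for v in u[a]),tuple(int(v) for v in u[b]),(0,0,255),1)
    outs.append(q[:600,130:390])
cv2.imwrite('pics/o6.png',np.hstack(outs))
E
```

```text
(no output)
```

View pics/o6.png

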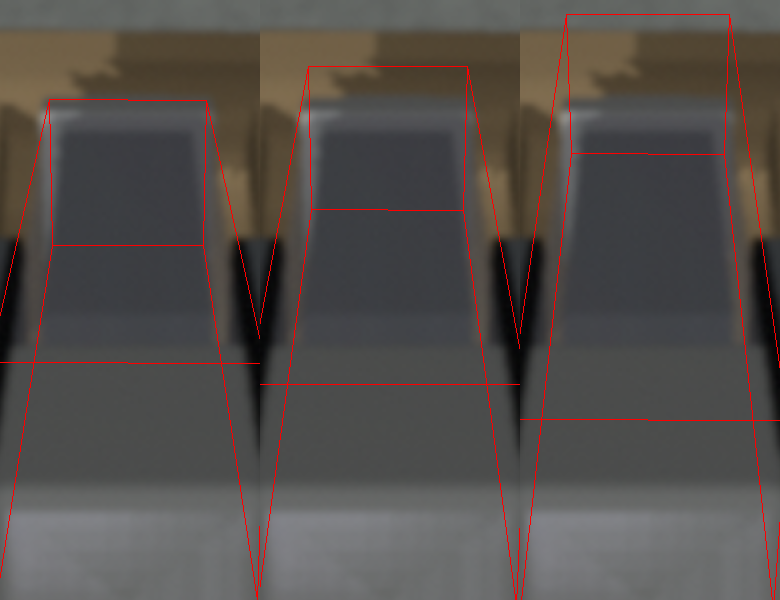

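```bash
python3 - <<'E'
from wf import *
c=load('wrist6');im=c['pixels'][:,:,::-1]
o=cv2.resize(im[190:340,200:310],None,fx=5,fy=4,interpolation=cv2.INTER_CUBIC)
o=cv2.convertScaleAbs(o,alpha=1.6,beta=10)
cv2.imwrite('pics/o7.png',o)
E
```

```text
(no output)
```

View pics/o7.png

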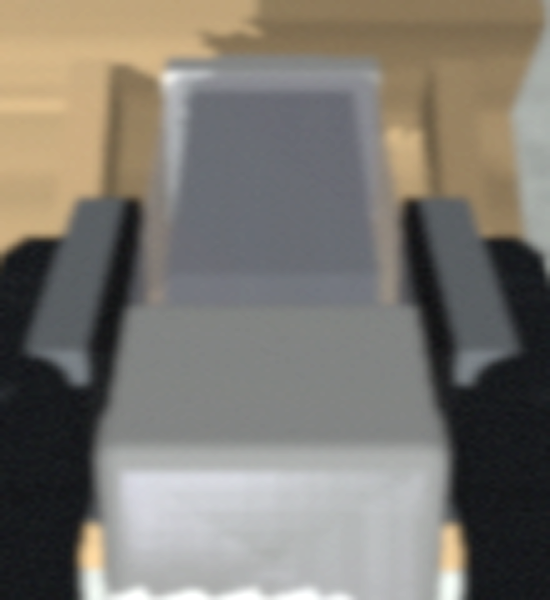

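```bash
cat > fit3.py <<'E'
from wf import *
from scipy.optimize import least_squares
def fit(c,obs,yaw):
    def f(p): 
        P=slimpts(p[:3],yaw,p[3]); return np.concatenate([proj(c,P[i])[0]-u for i,u in obs])
    r=least_squares(f,[*p0,0.]); return r
c=load('wrist6'); T=c['cam_to_world']
p0=st()[0]-[0,0,.03]
obs=[(7,(219.7,302.5)),(5,(289,302.5)),(6,(232.4,207.5)),(4,(275.8,207.5))]
r=fit(c,obs,-.477); print(r.x, np.rad2deg(r.x[3]), r.fun.round(1), r.x[:3]-st()[0])
E
python3 fit3.py
```

```text
[ 0.57501909 -0.35872184  0.08882235  0.02758747] 1.5806453761229469 [-0.6 -0.   0.4  0.1  1.8 -0.1 -1.5 -0. ] [-0.00706179  0.00343719 -0.02575756]
```

Tilt is about 1.6°, which is essentially upright. Lifting out.

>>> drive_tool:
  targets:
    - [[-0.01,0,0,0],[-0.02,0,0,0],[-0.03,0,0,0],[-0.03,0,0,0],[-0.03,0,0,0]]

```text
time: 6.9
position: [0.5833, -0.3626, 0.237]
tcp_rot: [1.551, 0.945, -1.55]
ft_force: [1.2, -0.3, -0.7]
grip_width: 0.0271
```

>>> drive_tool:
  targets:
    - [[-0.02,0,0,0],[-0.01,0,0,0],[0,0,0,0],[0,0,0,0],[0,0,0,0]]

```text
time: 7.32
position: [0.5828, -0.3623, 0.263]
tcp_rot: [1.55, 0.948, -1.553]
ft_force: [0.6, 0.1, -1.9]
grip_width: 0.0274
```

```bash
python3 - <<'E'
from wf import *
c=snap('wrist','wrist7');d=snap('side','side7');e=snap('scene','scene7')
togo([.526,.035,.26],.125)
plan([.526,.035,.265],0,15)
im=c['pixels'][:,:,::-1]
o=cv2.convertScaleAbs(cv2.resize(im[190:340,200:310],None,fx=4,fy=4,interpolation=cv2.INTER_CUBIC),alpha=1.5)
b=cv2.resize(d['pixels'][80:200,250:330,::-1],(400,600),interpolation=cv2.INTER_CUBIC)
cv2.imwrite('pics/w7.png',o);cv2.imwrite('pics/s7.png',np.hstack([b,cv2.resize(e['pixels'][80:200,120:200,::-1],(400,600),interpolation=cv2.INTER_CUBIC)]))
E
```

```text
t 7.4667 pos [ 0.5828 -0.3623  0.2633] w 0.0277 f [ 0.2  0.4 -0.6] q7 -1.552
tool axes (cols)
 [[-0.003  0.889 -0.458]
 [ 0.002 -0.458 -0.889]
 [-1.    -0.003 -0.   ]]
tool shift [ 0.0041 -0.2325 -0.3271]
turn about x -2.171873684814771 or other 0.9697189687750222
[[np.float64(-0.0001), np.float64(-0.0155), np.float64(-0.0218), 0.0], [np.float64(-0.0001), np.float64(-0.0155), np.float64(-0.0218), 0.0], [np.float64(-0.0001), np.float64(-0.0155), np.float64(-0.0218), 0.0], [np.float64(-0.0001), np.float64(-0.0155), np.float64(-0.0218), 0.0], [np.float64(-0.0001), np.float64(-0.0155), np.float64(-0.0218), 0.0]]
[[np.float64(-0.0001), np.float64(-0.0155), np.float64(-0.0218), 0.0], [np.float64(-0.0001), np.float64(-0.0155), np.float64(-0.0218), 0.0], [np.float64(-0.0001), np.float64(-0.0155), np.float64(-0.0218), 0.0], [np.float64(-0.0001), np.float64(-0.0155), np.float64(-0.0218), 0.0], [np.float64(-0.0001), np.float64(-0.0155), np.float64(-0.0218), 0.0]]
[[np.float64(-0.0001), np.float64(-0.0155), np.float64(-0.0218), 0.0], [np.float64(-0.0001), np.float64(-0.0155), np.float64(-0.0218), 0.0], [np.float64(-0.0001), np.float64(-0.0155), np.float64(-0.0218), 0.0], [np.float64(-0.0001), np.float64(-0.0155), np.float64(-0.0218), 0.0], [np.float64(-0.0001), np.float64(-0.0155), np.float64(-0.0218), 0.0]]
```

View pics/w7.png

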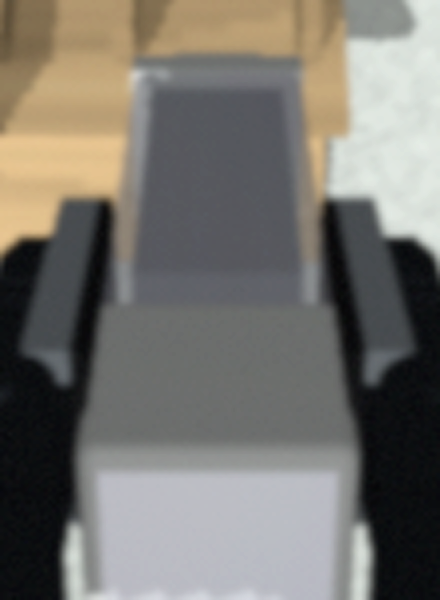

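View pics/s7.png

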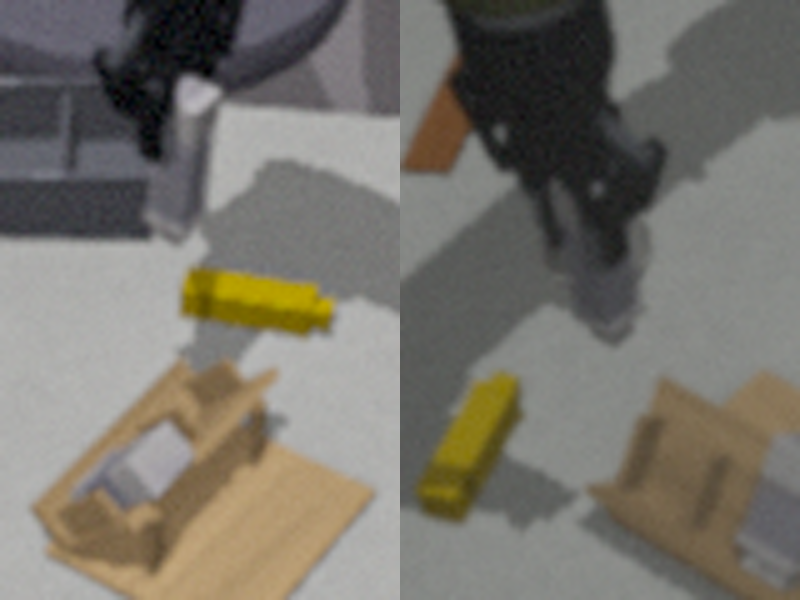

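>>> drive_tool:
  targets:
    - [[0,-0.008,-0.012,0],[0,-0.014,-0.02,0],[0,-0.018,-0.026,0],[0,-0.018,-0.026,0],[0,-0.018,-0.026,0]]

```text
time: 7.88
position: [0.5654, -0.2288, 0.2642]
tcp_rot: [1.551, 0.946, -1.552]
ft_force: [1.1, 0.2, -0.6]
grip_width: 0.027
```

>>> drive_tool:
  targets:
    - [[0,-0.018,-0.026,0],[0,-0.018,-0.026,0],[0,-0.018,-0.026,0],[0,-0.018,-0.026,0],[0,-0.018,-0.026,0]]

```text
time: 8.3
position: [0.545, -0.0718, 0.2646]
tcp_rot: [1.55, 0.946, -1.552]
ft_force: [-0.0, -0.0, 0.3]
grip_width: 0.0275
```

>>> drive_tool:
  targets:
    - [[0,-0.018,-0.026,0],[0,-0.016,-0.024,0],[0,-0.014,-0.02,0],[0,-0.008,-0.012,0],[0,-0.002,-0.006,0]]

```text
time: 8.72
position: [0.5337, 0.0348, 0.2649]
tcp_rot: [1.548, 0.949, -1.548]
ft_force: [-1.1, -0.5, -0.5]
grip_width: 0.0274
```

>>> drive_tool:
  targets:
    - [[0,0,0,0],[0,0,0,0],[0,0,0,0],[0,0,0,0],[0,0,0,0]]

```text
time: 9.13
position: [0.5347, 0.0302, 0.2652]
tcp_rot: [1.552, 0.944, -1.552]
ft_force: [0.5, -0.1, -0.7]
grip_width: 0.0271
```

```bash
python3 - <<'E'
from wf import *
c=snap('wrist','wrist8');d=snap('side','side8');e=snap('scene','scene8')
togo([.534,.032,.19])
b=cv2.resize(d['pixels'][160:280,250:330,::-1],(400,600),interpolation=cv2.INTER_CUBIC)
cv2.imwrite('pics/s8.png',np.hstack([b,cv2.resize(e['pixels'][80:200,265:345,::-1],(400,600),interpolation=cv2.INTER_CUBIC)]))
cv2.imwrite('pics/w8.png',cv2.convertScaleAbs(cv2.resize(c['pixels'][:,:,::-1],None,fx=1.5,fy=1.5),alpha=1.3))
E
```

```text
t 9.2833 pos [0.5346 0.031  0.2653] w 0.027 f [ 0.  0. -0.] q7 -2.208
tool axes (cols)
 [[ 0.     0.888 -0.459]
 [ 0.    -0.459 -0.888]
 [-1.    -0.    -0.   ]]
tool shift [ 0.0753 -0.001  -0.0006]
```

View pics/s8.png

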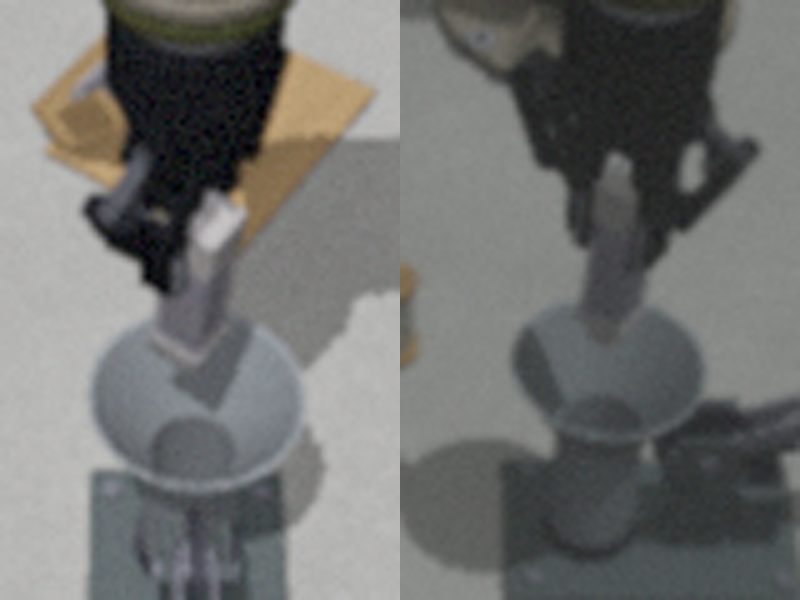

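View pics/w8.png

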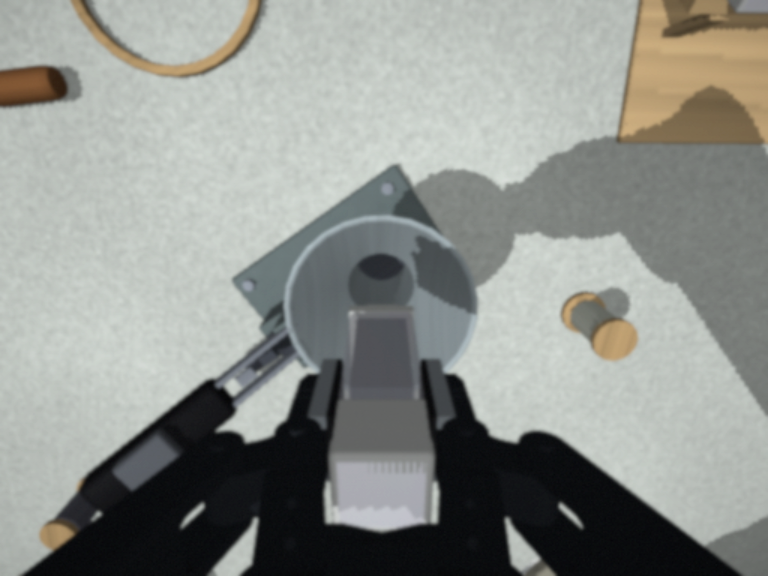

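```bash
cat > ov.py <<'E'
from wf import *
import sys
tag=sys.argv[1]; x=st()[0]; off=float(sys.argv[2]); t=np.deg2rad(float(sys.argv[3])); fx,fy=float(sys.argv[4]),float(sys.argv[5])
yaw=-.477; X=R.from_euler('z',yaw).as_matrix()@[1,0,0]
cen=x+X*off+[0,0,-.0258]
P=slimpts(cen,yaw,t)
th=np.linspace(0,2*np.pi,60); circ=lambda r,z:np.c_[fx+r*np.cos(th),fy+r*np.sin(th),z+0*th]
outs=[]
for n,(x0,y0) in(('side',(250,160)),('scene',(265,80)),('wrist',(185,130))):
    c=load(n+tag); k=5; w,h=(80,120) if n!='wrist' else (140,210)
    if n=='wrist':k=600/210
    o=cv2.resize(c['pixels'][y0:y0+h,x0:x0+w,::-1],(int(w*k),600),interpolation=cv2.INTER_CUBIC); o=cv2.convertScaleAbs(o,alpha=1.2)
    u=(proj(c,P)-[x0,y0]+.5)*k
    for a,b in E: cv2.line(o,tuple(int(v) for v in u[a]),tuple(int(v) for v in u[b]),(0,0,255),1)
    for r,z in((.056,.155),(.022,.105)):
        cv2.polylines(o,[((proj(c,circ(r,z))-[x0,y0]+.5)*k).astype(int)],True,(0,255,0),1)
    outs.append(o[:, :400] if n=='wrist' else o)
cv2.imwrite(f'pics/ov{tag}a.png',np.hstack(outs[:2]));cv2.imwrite(f'pics/ov{tag}b.png',outs[2])
E
python3 ov.py 8 -.0078 1.6 .527 .035
```

```text
(no output)
```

View pics/ov8a.png

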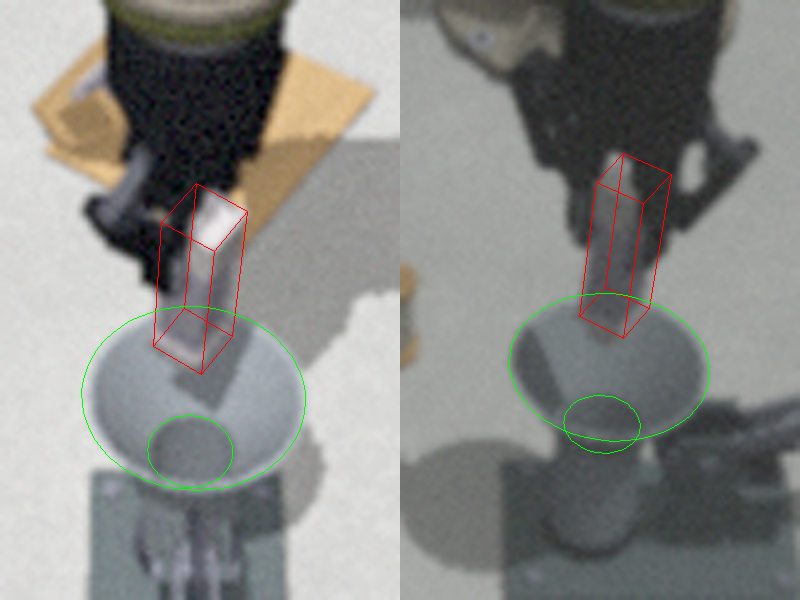

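View pics/ov8b.png

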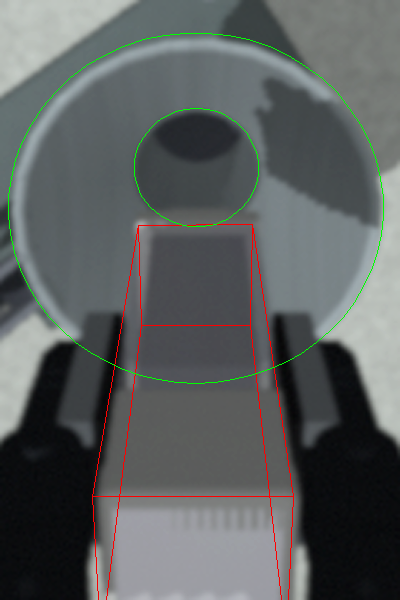

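The overlay agrees to a few mm in all three views, so I'll lower the nose to just above the throat.

>>> drive_tool:
  targets:
    - [[0.015,-0.001,0,0],[0.018,-0.001,0,0],[0.018,0,0,0],[0.014,0,0,0],[0.005,0,0,0]]

```text
time: 9.7
position: [0.5316, 0.0321, 0.1931]
tcp_rot: [1.549, 0.947, -1.554]
ft_force: [-0.3, 0.3, -0.5]
grip_width: 0.0271
```

>>> drive_tool:
  targets:
    - [[0,0,0,0],[0,0,0,0],[0,0,0,0],[0,0,0,0],[0,0,0,0]]

```text
time: 10.12
position: [0.5332, 0.0325, 0.1963]
tcp_rot: [1.552, 0.944, -1.549]
ft_force: [-0.4, -0.4, -0.9]
grip_width: 0.0274
```

```bash
python3 - <<'E'
from wf import *
for n in('wrist','side','scene'):snap(n,n+'9')
togo([.534,.032,.19])
E
python3 ov.py 9 -.0078 1.6 .527 .035
```

```text
t 10.2667 pos [0.5329 0.0324 0.1957] w 0.0271 f [-0.2  0.3 -1.3] q7 -2.22
tool axes (cols)
 [[ 0.001  0.889 -0.458]
 [ 0.    -0.458 -0.889]
 [-1.     0.001 -0.   ]]
tool shift [ 0.0057  0.0012 -0.0001]
```

View pics/ov9a.png

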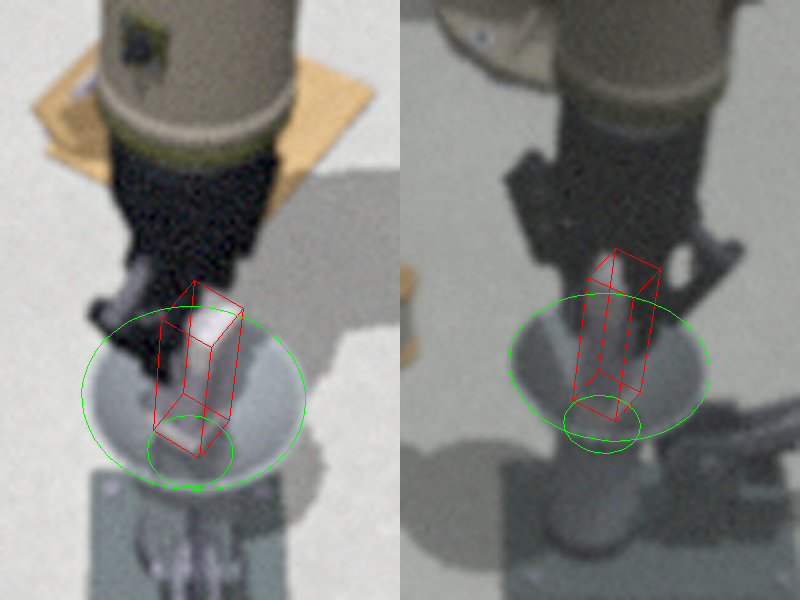

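View pics/ov9b.png

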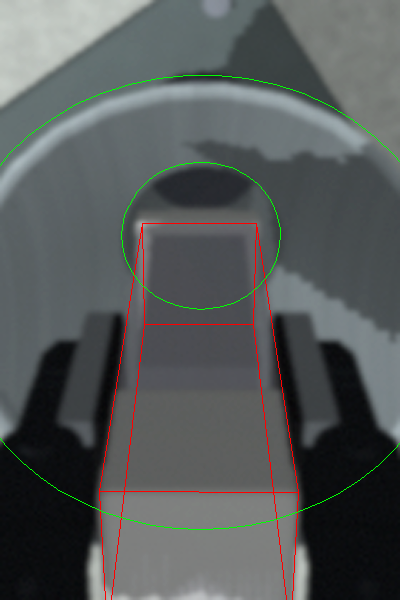

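>>> drive_tool:
  targets:
    - [[0.005,0,0,0],[0.006,0,0,0],[0.006,0,0,0],[0.003,0,0,0],[0,0,0,0]]

```text
time: 10.68
position: [0.532, 0.0324, 0.1739]
tcp_rot: [1.549, 0.946, -1.553]
ft_force: [0.6, 0.5, -1.3]
grip_width: 0.0273
```

>>> drive_tool:
  targets:
    - [[0,0,0,0],[0,0,0,0],[0,0,0,0],[0,0,0,0],[0,0,0,0]]

```text
time: 11.1
position: [0.5329, 0.0325, 0.1756]
tcp_rot: [1.551, 0.945, -1.55]
ft_force: [-0.4, 0.1, -0.9]
grip_width: 0.0279
```

```bash
python3 - <<'E'
from wf import *
for n in('wrist','side','scene'):snap(n,n+'10')
togo([.534,.032,.19])
E
python3 ov.py 10 -.0078 1.6 .527 .035
```

```text
t 11.25 pos [0.5328 0.0324 0.1754] w 0.0274 f [-0.4 -1.2 -1. ] q7 -2.225
tool axes (cols)
 [[ 0.     0.889 -0.458]
 [ 0.    -0.458 -0.889]
 [-1.     0.    -0.   ]]
tool shift [-0.0146  0.0013 -0.0002]
```

View pics/ov10b.png

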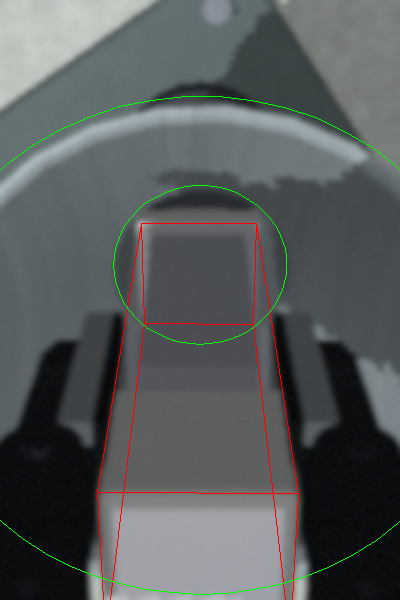

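View pics/ov10a.png

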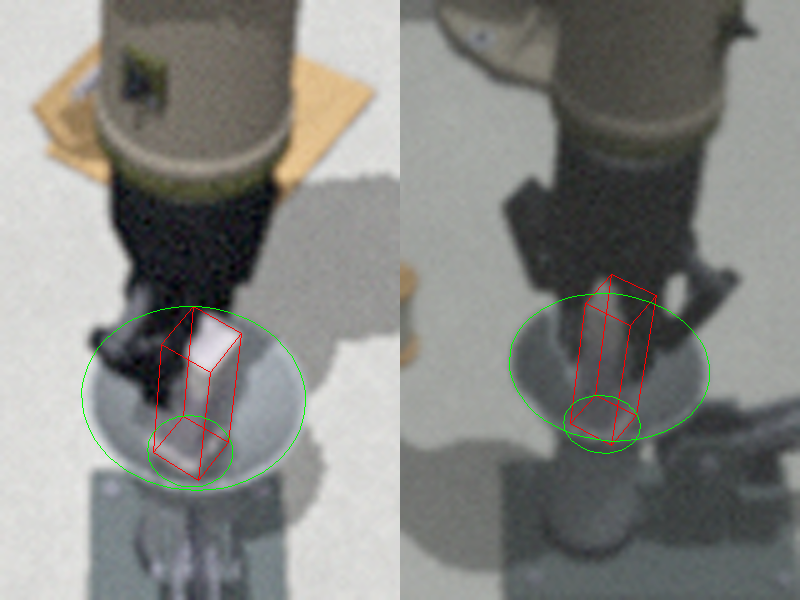

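The nose is in the throat, upright, with no contact force. Releasing.

>>> drive_tool:
  targets:
    - [[0,0,0,0],[0,0,0,0],[0,0,0,0],[0,0,0,0],[0,0,0,0]]
  jaw: 0.4

```text
time: 11.67
position: [0.5328, 0.0325, 0.1754]
tcp_rot: [1.551, 0.945, -1.551]
ft_force: [0.2, 0.5, -0.3]
grip_width: 0.06
```

>>> drive_tool:
  targets:
    - [[0,0,0,0],[0,0,0,0],[0,0,0,0],[0,0,0,0],[0,0,0,0]]

```text
time: 12.08
position: [0.5328, 0.0325, 0.1753]
tcp_rot: [1.551, 0.945, -1.551]
ft_force: [0.1, 0.2, -0.2]
grip_width: 0.0602
```

>>> drive_tool:
  targets:
    - [[-0.02,0,0,0],[-0.025,0,0,0],[-0.025,0,0,0],[-0.02,0,0,0],[-0.01,0,0,0]]

```text
time: 12.5
position: [0.5336, 0.0326, 0.2783]
tcp_rot: [1.553, 0.943, -1.547]
ft_force: [0.7, 0.3, -0.3]
grip_width: 0.0598
```

```bash
python3 - <<'E'
from wf import *
for n in('wrist','side','scene'):snap(n,n+'11')
togo([.51,.214,.26],.125)
d,e,c=[load(n+'11') for n in('side','scene','wrist')]
b=cv2.resize(d['pixels'][210:330,250:330,::-1],(400,600),interpolation=cv2.INTER_CUBIC)
cv2.imwrite('pics/s11.png',np.hstack([b,cv2.resize(e['pixels'][90:210,280:400,::-1],(400,600),interpolation=cv2.INTER_CUBIC)]))
cv2.imwrite('pics/w11.png',cv2.convertScaleAbs(cv2.resize(c['pixels'][:,:,::-1],None,fx=1.5,fy=1.5),alpha=1.3))
E
```

```text
t 12.65 pos [0.5329 0.0325 0.2753] w 0.06 f [ 0.5 -0.4 -1.4] q7 -2.208
tool axes (cols)
 [[ 0.001  0.889 -0.458]
 [ 0.    -0.458 -0.889]
 [-1.     0.001 -0.   ]]
tool shift [ 0.0153 -0.1036 -0.1508]
turn about x -2.1719889125363205 or other 0.9696037410534727
```

View pics/s11.png

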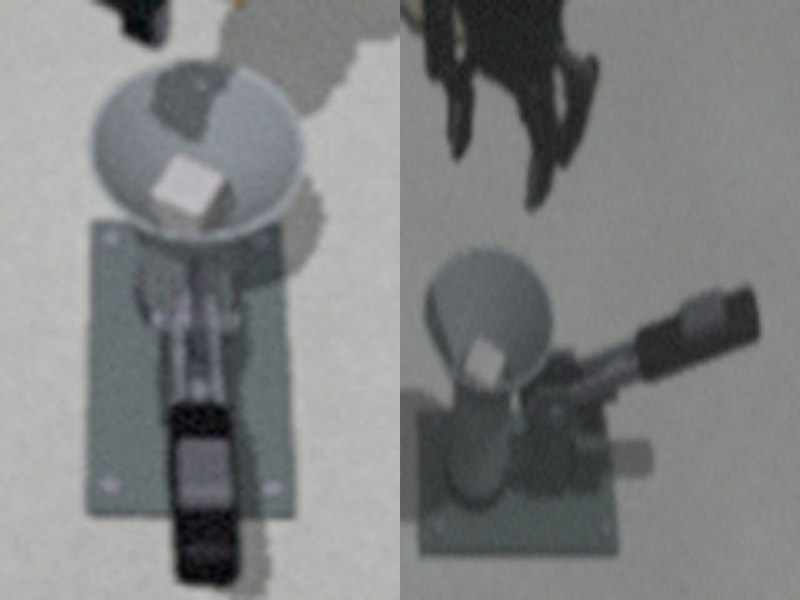

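View pics/w11.png

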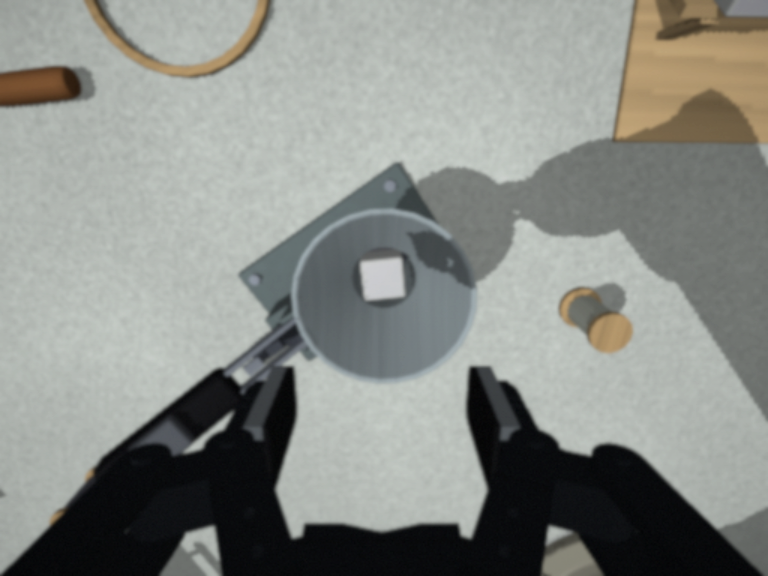

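The tail (382,278) sits centred in the throat, and its apparent size puts it at z ≈ 0.12, so it is home. Next is the lever: I'll turn so the jaws lie across the grip, close them, and go above the button.

```bash
python3 -c "
from h import *
np.set_printoptions(legacy='1.25')
plan([.5047,.2125,.235],-2.172,20)" | sed 's/np.float64(\([-0-9.]*\))/\1/g'
```

```text
[[0.002, -0.0054, -0.0074, -0.1086], [0.002, -0.0046, -0.0079, -0.1086], [0.002, -0.0037, -0.0083, -0.1086], [0.002, -0.0027, -0.0087, -0.1086], [0.002, -0.0018, -0.0089, -0.1086]]
[[0.002, -0.0008, -0.0091, -0.1086], [0.002, 0.0002, -0.0091, -0.1086], [0.002, 0.0012, -0.009, -0.1086], [0.002, 0.0021, -0.0089, -0.1086], [0.002, 0.0031, -0.0086, -0.1086]]
[[0.002, 0.004, -0.0082, -0.1086], [0.002, 0.0049, -0.0077, -0.1086], [0.002, 0.0057, -0.0071, -0.1086], [0.002, 0.0064, -0.0065, -0.1086], [0.002, 0.0071, -0.0057, -0.1086]]
[[0.002, 0.0077, -0.0049, -0.1086], [0.002, 0.0081, -0.0041, -0.1086], [0.002, 0.0085, -0.0032, -0.1086], [0.002, 0.0088, -0.0022, -0.1086], [0.002, 0.009, -0.0013, -0.1086]]
```

>>> drive_tool:
  targets:
    - [[0.002,-0.0054,-0.0074,-0.1086],[0.002,-0.0046,-0.0079,-0.1086],[0.002,-0.0037,-0.0083,-0.1086],[0.002,-0.0027,-0.0087,-0.1086],[0.002,-0.0018,-0.0089,-0.1086]]
  jaw: -1

```text
time: 13.07
position: [0.5247, 0.0777, 0.263]
tcp_rot: [1.154, 1.245, -1.158]
ft_force: [0.5, -1.0, -0.6]
grip_width: 0.0004
```

>>> drive_tool:
  targets:
    - [[0.002,-0.0008,-0.0091,-0.1086],[0.002,0.0002,-0.0091,-0.1086],[0.002,0.0012,-0.009,-0.1086],[0.002,0.0021,-0.0089,-0.1086],[0.002,0.0031,-0.0086,-0.1086]]

```text
time: 13.48
position: [0.5176, 0.1227, 0.253]
tcp_rot: [0.744, 1.442, -0.747]
ft_force: [-0.3, -0.7, 0.5]
grip_width: 0.0001
```

>>> drive_tool:
  targets:
    - [[0.002,0.004,-0.0082,-0.1086],[0.002,0.0049,-0.0077,-0.1086],[0.002,0.0057,-0.0071,-0.1086],[0.002,0.0064,-0.0065,-0.1086],[0.002,0.0071,-0.0057,-0.1086]]

```text
time: 13.9
position: [0.5107, 0.1677, 0.243]
tcp_rot: [0.323, 1.549, -0.325]
ft_force: [-0.3, -0.2, 0.1]
grip_width: -0.0001
```

>>> drive_tool:
  targets:
    - [[0.002,0.0077,-0.0049,-0.1086],[0.002,0.0081,-0.0041,-0.1086],[0.002,0.0085,-0.0032,-0.1086],[0.002,0.0088,-0.0022,-0.1086],[0.002,0.009,-0.0013,-0.1086]]

```text
time: 14.32
position: [0.5036, 0.2125, 0.233]
tcp_rot: [-0.103, 1.571, 0.102]
ft_force: [-0.3, 0.2, -1.4]
grip_width: -0.0001
```

>>> drive_tool:
  targets:
    - [[0,0,0,0],[0,0,0,0],[0,0,0,0],[0,0,0,0],[0,0,0,0]]

```text
time: 14.73
position: [0.5048, 0.2117, 0.2352]
tcp_rot: [-0.096, 1.569, 0.096]
ft_force: [0.6, -0.0, -0.6]
grip_width: -0.0002
```

```bash
python3 - <<'E'
from wf import *
for n in('wrist','side','scene'):snap(n,n+'12')
togo([.5047,.2125,.19],.125)
d,e,c=[load(n+'12') for n in('side','scene','wrist')]
b=cv2.resize(d['pixels'][230:350,250:330,::-1],(400,600),interpolation=cv2.INTER_CUBIC)
cv2.imwrite('pics/s12.png',np.hstack([b,cv2.resize(e['pixels'][90:210,300:420,::-1],(400,600),interpolation=cv2.INTER_CUBIC)]))
cv2.imwrite('pics/w12.png',cv2.convertScaleAbs(cv2.resize(c['pixels'][:,:,::-1],None,fx=1.5,fy=1.5),alpha=1.3))
E
```

```text
t 14.8833 pos [0.5047 0.2121 0.2354] w 0.0003 f [-0.4  0.5 -0.9] q7 -0.461
tool axes (cols)
 [[ 0.    -0.123  0.992]
 [-0.     0.992  0.123]
 [-1.    -0.     0.   ]]
tool shift [0.0454 0.0004 0.    ]
turn about x -0.0012345055831994394 or other 3.1403581480065936
```

View pics/s12.png

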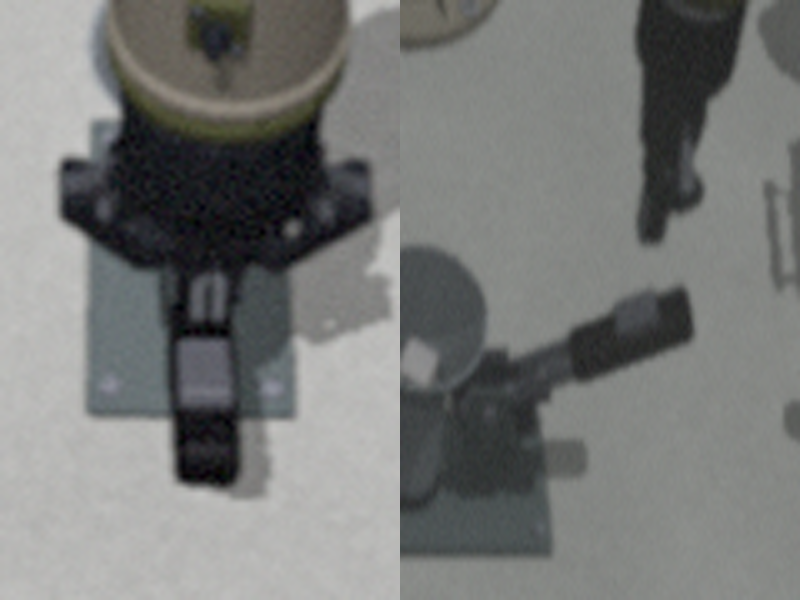

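View pics/w12.png

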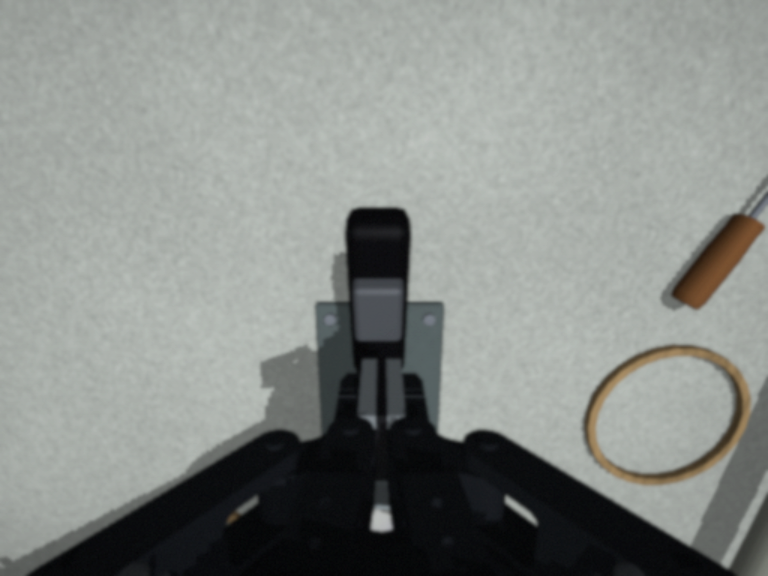

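```bash
python3 - <<'E'
from wf import *
c=load('wrist12')
print(proj(c,[.5047,.2125,.1607]))
for z in (.155,.1607,.165): print(z,atz(c,(379/1.5-.3,310/1.5-.3),z))
# model path of tip z for pressed surface
ax=np.array([.527,.035]);yaw=.125
for th in (0,.03,.1,.2,.3,.4,.5,.6,.7):
    a=.42-th; n=.014; y=.062+.135*np.cos(a)-n*np.sin(a); z=.09+.135*np.sin(a)+n*np.cos(a)
    h=.011
    zt=z+abs(np.tan(a))*h
    print(th,'y',round(y,4),'z',round(z,4),'tip z',round(zt,4),'xy',(ax+y*np.array([-np.sin(yaw),np.cos(yaw)])).round(4))
E
```

```text
[[252.53233068 209.71555495]]
0.155 [0.50450864 0.21288253 0.155     ]
0.1607 [0.50426358 0.21508552 0.1607    ]
0.165 [0.5040787  0.21674743 0.165     ]
0 y 0.1796 z 0.1578 tip z 0.1627 xy [0.5046 0.2132]
0.03 y 0.1815 z 0.1543 tip z 0.1588 xy [0.5044 0.2151]
0.1 y 0.1857 z 0.1458 tip z 0.1494 xy [0.5038 0.2193]
0.2 y 0.1907 z 0.1331 tip z 0.1356 xy [0.5032 0.2242]
0.3 y 0.1944 z 0.1201 tip z 0.1214 xy [0.5028 0.2278]
0.4 y 0.1967 z 0.1067 tip z 0.1069 xy [0.5025 0.2302]
0.5 y 0.1977 z 0.0932 tip z 0.094 xy [0.5024 0.2311]
0.6 y 0.1973 z 0.0796 tip z 0.0816 xy [0.5024 0.2308]
0.7 y 0.1956 z 0.0661 tip z 0.0693 xy [0.5026 0.2291]
```

>>> drive_tool:
  targets:
    - [[0.012,0,0,0],[0.014,0,0,0],[0.014,0,0,0],[0.008,0,0,0],[0.001,0,0,0]]

```text
time: 15.3
position: [0.5035, 0.2118, 0.1839]
tcp_rot: [-0.099, 1.572, 0.097]
ft_force: [-0.3, -0.7, -0.3]
grip_width: -0.0001
```

>>> drive_tool:
  targets:
    - [[0.002,0,0,0],[0.002,0,0,0],[0.001,0,0,0],[0,0,0,0],[0,0,0,0]]

```text
time: 15.72
position: [0.5048, 0.2126, 0.1818]
tcp_rot: [-0.098, 1.568, 0.098]
ft_force: [-0.1, -0.3, -0.0]
grip_width: 0.0002
```

>>> drive_tool:
  targets:
    - [[0.001,0,0,0],[0.001,0,0,0],[0.001,0,0,0],[0,0,0,0],[0,0,0,0]]

```text
time: 16.13
position: [0.5049, 0.2128, 0.1788]
tcp_rot: [-0.098, 1.568, 0.099]
ft_force: [0.2, 0.1, 4.0]
grip_width: -0.0002
```

>>> drive_tool:
  targets:
    - [[0.001,0,0,0],[0.001,0,0,0],[0.001,0,0,0],[0.001,0,0,0],[0,0,0,0]]

```text
time: 16.55
position: [0.5048, 0.2126, 0.1744]
tcp_rot: [-0.098, 1.568, 0.098]
ft_force: [-0.4, 1.3, 4.8]
grip_width: 0.0001
```

>>> drive_tool:
  targets:
    - [[0.001,0,0,0],[0,0,0,0],[0,0,0,0],[0,0,0,0],[0,0,0,0]]

```text
time: 16.97
position: [0.5048, 0.2126, 0.1736]
tcp_rot: [-0.098, 1.568, 0.098]
ft_force: [0.3, 1.3, 5.7]
grip_width: 0.0003
```

```bash
python3 - <<'E'
from wf import *
for n in('side','scene'):snap(n,n+'13')
togo([.5047,.2125,.19],.125)
d,e=[load(n+'13') for n in('side','scene')]
b=cv2.resize(d['pixels'][230:350,250:330,::-1],(400,600),interpolation=cv2.INTER_CUBIC)
cv2.imwrite('pics/s13.png',np.hstack([b,cv2.resize(e['pixels'][110:190,310:390,::-1],(400,600),interpolation=cv2.INTER_CUBIC)]))
E
```

```text
t 17.0667 pos [0.5048 0.2126 0.1736] w 0.0001 f [-0.9  0.4  5.8] q7 -0.485
tool axes (cols)
 [[ 0.001 -0.125  0.992]
 [ 0.     0.992  0.125]
 [-1.     0.     0.001]]
tool shift [-0.0164 -0.0001 -0.0001]
turn about x 4.437286480382226e-05 or other -3.1415482807249893
```

View pics/s13.png

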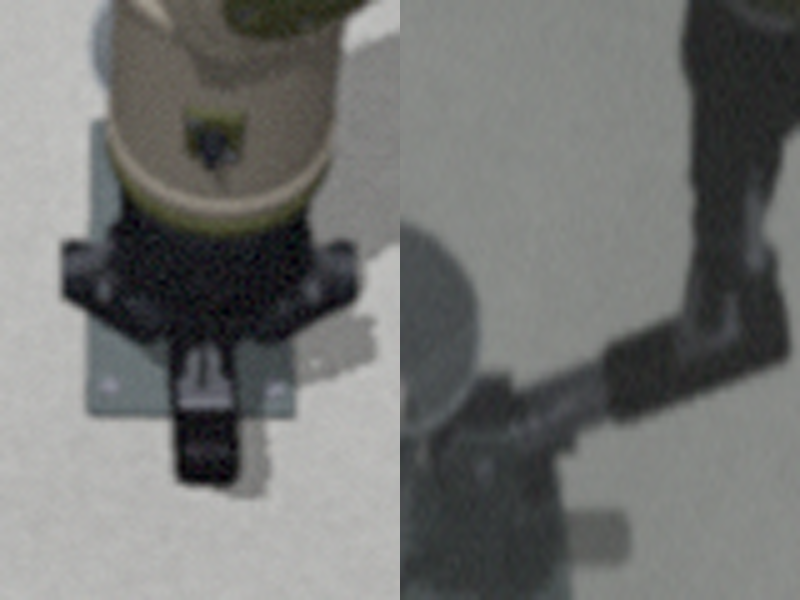

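>>> drive_tool:
  targets:
    - [[0.002,0.001,0,0],[0.002,0.001,0,0],[0.002,0.001,0,0],[0.002,0.001,0,0],[0.002,0.001,0,0]]

```text
time: 17.48
position: [0.5042, 0.2176, 0.1637]
tcp_rot: [-0.098, 1.568, 0.098]
ft_force: [-0.7, -0.0, 6.4]
grip_width: 0.0003
```

>>> drive_tool:
  targets:
    - [[0.002,0.0007,0,0],[0.002,0.0007,0,0],[0.002,0.0007,0,0],[0.002,0.0007,0,0],[0.002,0.0007,0,0]]

```text
time: 17.9
position: [0.5037, 0.2216, 0.1538]
tcp_rot: [-0.098, 1.568, 0.099]
ft_force: [-0.7, 2.7, 8.2]
grip_width: -0.0001
```

```bash
python3 - <<'E'
from wf import *
for n in('scene',):snap(n,n+'14')
togo([.5047,.2125,.19],.125)
e=load('scene14')
cv2.imwrite('pics/s14.png',cv2.resize(e['pixels'][110:190,310:390,::-1],(500,500),interpolation=cv2.INTER_CUBIC))
E
```

```text
t 17.95 pos [0.5036 0.2218 0.1535] w -0.0004 f [0.5 1.7 6.4] q7 -0.513
tool axes (cols)
 [[ 0.001 -0.125  0.992]
 [ 0.001  0.992  0.125]
 [-1.     0.001  0.001]]
tool shift [-0.0366 -0.0093 -0.    ]
turn about x 0.0006607505167766916 or other -3.1409319030730165
```

View pics/s14.png

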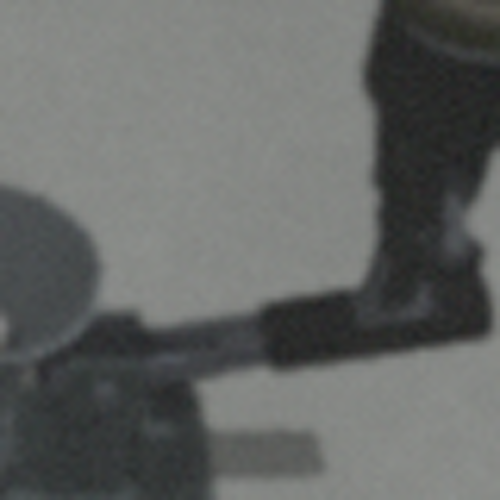

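The lever is past the first ratchet notch with the button held in. Continuing the arc.

>>> drive_tool:
  targets:
    - [[0.002,0.0006,0,0],[0.002,0.0006,0,0],[0.0025,0.0006,0,0],[0.0025,0.0006,0,0],[0.0025,0.0006,0,0]]

```text
time: 18.37
position: [0.5032, 0.2252, 0.1424]
tcp_rot: [-0.098, 1.567, 0.1]
ft_force: [-0.4, 3.7, 7.4]
grip_width: -0.0001
```

>>> drive_tool:
  targets:
    - [[0.0025,0.0005,0,0],[0.0025,0.0005,0,0],[0.0025,0.0005,0,0],[0.0025,0.0004,0,0],[0.0025,0.0004,0,0]]

```text
time: 18.78
position: [0.5029, 0.2278, 0.1299]
tcp_rot: [-0.097, 1.567, 0.101]
ft_force: [-1.3, 4.1, 6.9]
grip_width: -0.0
```

>>> drive_tool:
  targets:
    - [[0.0025,0.0003,0,0],[0.0025,0.0003,0,0],[0.0025,0.0003,0,0],[0.0025,0.0003,0,0],[0.0025,0.0003,0,0]]

```text
time: 19.2
position: [0.5028, 0.2293, 0.1174]
tcp_rot: [-0.097, 1.567, 0.101]
ft_force: [0.2, 4.3, 7.7]
grip_width: 0.0001
```

>>> drive_tool:
  targets:
    - [[0.0025,0.0002,0,0],[0.0025,0.0002,0,0],[0.0025,0.0002,0,0],[0.0025,0,0,0],[0.0025,0,0,0]]

```text
time: 19.62
position: [0.5027, 0.2299, 0.1049]
tcp_rot: [-0.098, 1.567, 0.101]
ft_force: [-0.2, 4.7, 7.1]
grip_width: -0.0005
```

>>> drive_tool:
  targets:
    - [[0.0025,0,0,0],[0.0025,0,0,0],[0.0025,0,0,0],[0.0025,0,0,0],[0.0025,0,0,0]]

```text
time: 20.03
position: [0.5027, 0.2295, 0.0923]
tcp_rot: [-0.098, 1.567, 0.1]
ft_force: [0.1, 3.0, 7.5]
grip_width: 0.0002
```

```bash
python3 - <<'E'
from wf import *
for n in('scene',):snap(n,n+'15')
togo([.5047,.2125,.19],.125)
e=load('scene15')
cv2.imwrite('pics/s15.png',cv2.resize(e['pixels'][110:190,310:390,::-1],(500,500),interpolation=cv2.INTER_CUBIC))
E
```

```text
t 20.0833 pos [0.5027 0.2294 0.0918] w 0.0001 f [0.6 4.9 6.4] q7 -0.564
tool axes (cols)
 [[ 0.001 -0.126  0.992]
 [ 0.002  0.992  0.126]
 [-1.     0.001  0.001]]
tool shift [-0.0982 -0.0169 -0.    ]
turn about x 0.0010243299702952832 or other -3.140568323619498
```

View pics/s15.png

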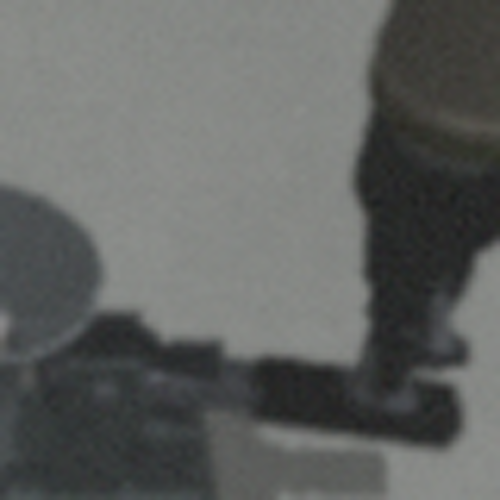

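Past the second notch and close to the stop. I'll press on slowly until the force rises.

>>> drive_tool:
  targets:
    - [[0.002,-0.0003,0,0],[0.0015,-0.0003,0,0],[0.0015,-0.0003,0,0],[0.001,-0.0002,0,0],[0.001,-0.0002,0,0]]

```text
time: 20.5
position: [0.5028, 0.2286, 0.0854]
tcp_rot: [-0.097, 1.567, 0.101]
ft_force: [-0.9, 5.0, 6.6]
grip_width: -0.0
```

>>> drive_tool:
  targets:
    - [[0.001,-0.0002,0,0],[0.001,-0.0002,0,0],[0.001,-0.0001,0,0],[0,0,0,0],[0,0,0,0]]

```text
time: 20.92
position: [0.5029, 0.2282, 0.0826]
tcp_rot: [-0.098, 1.567, 0.101]
ft_force: [-1.2, 4.3, 9.0]
grip_width: -0.0001
```

>>> drive_tool:
  targets:
    - [[0.001,0,0,0],[0.001,0,0,0],[0,0,0,0],[0,0,0,0],[0,0,0,0]]

```text
time: 21.33
position: [0.5031, 0.2283, 0.0821]
tcp_rot: [-0.098, 1.566, 0.101]
ft_force: [-5.9, 1.4, 21.8]
grip_width: -0.0
```

>>> drive_tool:
  targets:
    - [[0.001,0,0,0],[0.001,0,0,0],[0,0,0,0],[0,0,0,0],[0,0,0,0]]

```text
time: 21.75
position: [0.5033, 0.2284, 0.0816]
tcp_rot: [-0.098, 1.565, 0.1]
ft_force: [-11.7, -2.5, 35.9]
grip_width: 0.0006
```

The force jumps with no motion, so the lever is on its stop. Lifting off.

>>> drive_tool:
  targets:
    - [[-0.004,0,0,0],[-0.006,0,0,0],[-0.01,0,0,0],[-0.015,0,0,0],[-0.02,0,0,0]]

```text
time: 22.17
position: [0.5016, 0.225, 0.1317]
tcp_rot: [-0.099, 1.573, 0.096]
ft_force: [0.7, -0.8, 0.5]
grip_width: -0.0
```

>>> drive_tool:
  targets:
    - [[-0.03,0.006,0,0],[-0.03,0.006,0,0],[-0.03,0,0,0],[-0.02,0,0,0],[-0.01,0,0,0]]

```text
time: 22.58
position: [0.5019, 0.2383, 0.2557]
tcp_rot: [-0.097, 1.566, 0.098]
ft_force: [1.2, 0.9, -0.9]
grip_width: -0.0
```

>>> drive_tool:
  targets:
    - [[0,0,0,0],[0,0,0,0],[0,0,0,0],[0,0,0,0],[0,0,0,0]]

```text
time: 23.0
position: [0.5008, 0.2379, 0.2513]
tcp_rot: [-0.099, 1.571, 0.098]
ft_force: [0.4, 0.2, -0.0]
grip_width: -0.0004
```

```bash
python3 - <<'E'
from wf import *
for n in('scene','side','wrist'):snap(n,n+'16')
togo([.5047,.2125,.19],.125)
e,d,w=load('scene16'),load('side16'),load('wrist16')
cv2.imwrite('pics/s16.png',np.hstack([cv2.resize(d['pixels'][200:360,230:340,::-1],(400,580)),cv2.resize(e['pixels'][130:210,280:380,::-1],(400,580),interpolation=cv2.INTER_CUBIC)]))
cv2.imwrite('pics/s16b.png',cv2.resize(e['pixels'][:,:,::-1],None,fx=1.5,fy=1.5))
ax=np.array([.527,.035]);yaw=.125
for th in(.55,.65,.7):
    a=.42-th;L=[]
    for r,n in((.075,.012),(.18,.012),(.18,-.012),(.135,.021)):
        y=.062+r*np.cos(a)-n*np.sin(a);z=.09+r*np.sin(a)+n*np.cos(a);L.append([*(ax+y*np.array([-np.sin(yaw),np.cos(yaw)])),z])
    print(th,proj(e,np.array(L)).round(1).tolist())
E
```

```text
t 23.15 pos [0.5011 0.2383 0.2522] w -0.0002 f [ 0.  -0.6  0. ] q7 -0.508
tool axes (cols)
 [[-0.001 -0.125  0.992]
 [-0.     0.992  0.125]
 [-1.    -0.    -0.001]]
tool shift [ 0.0622 -0.026   0.0004]
turn about x 0.00016326674560004442 or other -3.141429386844193
0.55 [[351.7, 167.6], [385.7, 170.9], [382.9, 176.0], [372.3, 167.5]]
0.65 [[351.2, 169.3], [383.7, 174.8], [380.1, 179.7], [371.2, 170.5]]
0.7 [[350.8, 170.1], [382.4, 176.6], [378.6, 181.5], [370.5, 172.0]]
```

View pics/s16.png

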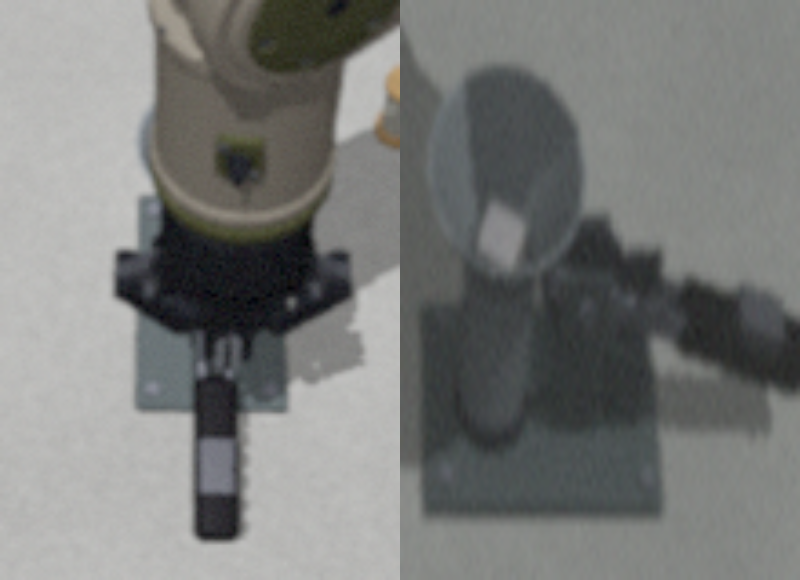

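View pics/s16b.png

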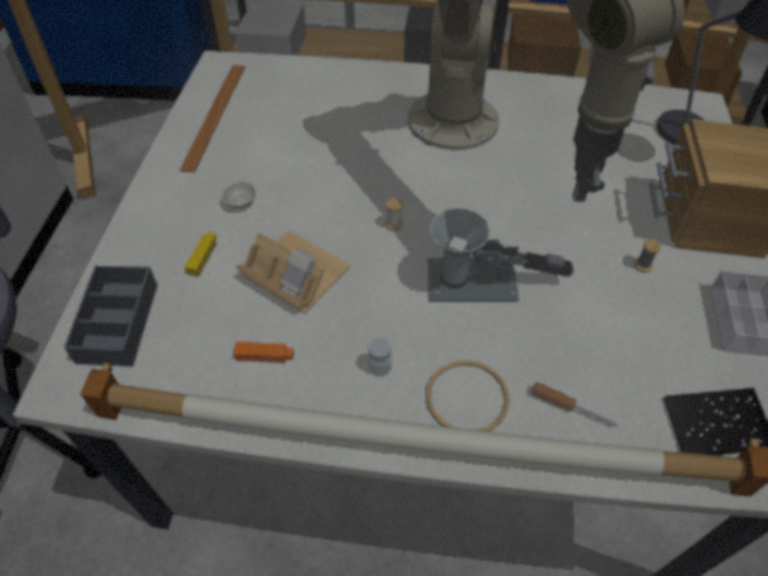

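The lever end matches the 0.70 rad model, the button stands proud, the jar is still at scene (253,237) and the wide cartridge is in its slot. Handing in.

```bash
python3 -c "
from h import *
print(env.job_done())"
```

```text
the job is handed in; nothing more can be done
None
```

The slim cartridge is in the feeder's well and the lever is all the way down. The job was handed in at about 23 s of the 51 s allowed, and no verdict was reported.

- **Loading:** I gripped the slim cartridge by its tail and tipped it upright in the pads against the caddy's stop, ending about 1.6° from vertical. I let it go with its nose about 10 mm inside the funnel's throat.
- **Lever:** I pressed the button in at about 5.5 N, then kept it pressed while following the lever's arc to its stop. Both ratchet points passed without any rise in force. I then lifted off.

**Last checks:**
- **Cartridge:** its tail sits centred in the throat. Its height worked out at about 0.12 m right after the drop, which is the home position.
- **Lever:** its end is within about 2 px of the 0.70 rad model.
- **Button:** it stands out again.
- **Surroundings:** the wide cartridge and the jar look unmoved, and the gripper was clear of everything with no force on it.

**Did not agree or ran close:**
- **Cameras:** they disagreed by up to about 5 mm when I located the parts.
- **Force at the stop:** the last push reached about 36 N upward, roughly 38 N in all, close to the 40 N limit and harder than it needed to be.

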